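# Open the pinned crate and pack it in layers

### The job

Pull the retaining pin out of the crate's hasp and hang it by its loop on the hook stand, and only then lift the lid off and lay it flat, grip up, on the bench clear of the crate. Pack the crate in order: first all the nozzle holders (the longer orange parts in the row on the right of the crate, two or three) side by side on the crate floor, then the grey divider flat on its corner blocks over them, then all the long sleeves (the one or two shorter orange parts of that row) lying on the divider. Leave the other tools and things on the bench where they are.

Things in the scene. Friction and masses are not known exactly. Their poses are not given: they have to be found in the camera images.
- crate: Plywood crate fixed to the bench: outside 148 (its x) x 168 (y) x 60 mm high, inside 136 x 156 mm, inner floor 6 mm above the bench. Origin: centre of its underside; x points away from the robot, y to the left. In each inner corner a block 16 x 14 mm rises to 31 mm above the bench: the divider rests on these four, over the lower layer.
- crate_hasp (a point): Point of the crate midway between its two steel hasp eyes, at mid-height of the pin's shank (crate frame x -88, y 0, z 72 mm). The eyes stand in front of the crate at y = -24 and +24, each 8 mm long in y; opening 13 mm wide in x, z from 66 to 82; eye tops at 87 mm.
- lid_grip (a point): Lid, 0.22 kg, closed at first: plate 148 (x) x 168 (y) x 7 mm on battens 6 mm deep that drop loosely into the crate. Point: centre of the black grip bar on top, 80 (x) x 16 x 26 mm tall, 26 mm above the battens' underside: z 80 mm closed, 26 on the bench. A tab 30 mm wide, to x = -102, lies between the hasp eyes under the pin. Axes as the crate's. Unpinned it lifts straight up.
- pin_grip (a point): Loose flat steel retaining pin, 0.09 kg, lying along its own y in the hasp eyes. Point: centre of its upright grip plate, 8 (x) x 30 (y) x 28 mm tall. The shank, 8 mm wide, 12 tall, bottom level with the plate's, runs through the eyes in -y; its tip is 101 mm from this point. The round loop is at the +y end. It comes out along its +y, by at least 90 mm.
- pin_loop (a point): Centre of the pin's round loop, 36 mm in +y and 1 mm below point pin_grip in the pin frame. The loop's normal is the pin's x; free inside diameter 40 mm, wire 7 mm. Hanging by the loop, the pin's y points up and the shank tip is about 157 mm below the loop's top.
- hook: Fixed hook stand: 80 x 80 x 12 mm base, round post 14 mm thick at the origin (on the bench, under the post), 222 mm tall. A hung pin swings for some seconds before it is still.
- hook_arm (a point): Middle of the hook's level arm, a rod 8 mm thick, axis 215 mm above the bench, which runs from the post (35 mm from here) in the stand's -x direction. 25 mm beyond this point it turns up, to a tip 37 mm beyond this point whose top is 16 mm above the arm's axis. Axes are the stand's.
- divider_grip (a point): Loose grey plastic divider: plate 128 (x) x 148 (y) x 4 mm with an upright grip, 60 mm along x, 12 wide in y, 22 tall. Point: centre of the grip, 15 mm above the plate's underside. It goes flat on the crate's four corner blocks, x along the crate's x (either way round), 4 mm play all round; this point is then 46 mm above the bench.
- holder_a_mid (a point): Injector nozzle holder, orange with steel ends, lying: 122 mm along its y, 21 x 21 mm across, does not roll. This point is its centre, 10.5 mm above its underside. May be absent (None). Lower layer of the crate: lies on the inner floor, along the crate's x. A fixed vice, 0.15 m tall at most, stands near the row's near end (x under 0.45, y from -0.31 to -0.17); right of the row the bench is free to its edge at y = -0.42.
- holder_b_mid (a point): Injector nozzle holder, orange with steel ends, lying: 122 mm along its y, 21 x 21 mm across, does not roll. This point is its centre, 10.5 mm above its underside. May be absent (None). Lower layer of the crate: lies on the inner floor, along the crate's x. A fixed vice, 0.15 m tall at most, stands near the row's near end (x under 0.45, y from -0.31 to -0.17); right of the row the bench is free to its edge at y = -0.42.
- holder_c_mid (a point): Injector nozzle holder, orange with steel ends, lying: 122 mm along its y, 21 x 21 mm across, does not roll. This point is its centre, 10.5 mm above its underside. May be absent (None). Lower layer of the crate: lies on the inner floor, along the crate's x. A fixed vice, 0.15 m tall at most, stands near the row's near end (x under 0.45, y from -0.31 to -0.17); right of the row the bench is free to its edge at y = -0.42.
- sleeve_a_mid (a point): Long sleeve, orange with a steel shank, shorter and plainer than the holders, lying: 80 mm along its y, 22 x 22 mm across, does not roll. This point is its centre, 11 mm above its underside. May be absent (None). Upper layer: lies on the divider beside its grip.
- sleeve_b_mid (a point): Long sleeve, orange with a steel shank, shorter and plainer than the holders, lying: 80 mm along its y, 22 x 22 mm across, does not roll. This point is its centre, 11 mm above its underside. May be absent (None). Upper layer: lies on the divider beside its grip.
- screwdriver_0: Bystander: red screwdriver on the bench; not part of the job. Origin at the centre of its underside.
- parts_dish: Bystander: small blue parts dish on the bench; not part of the job. Origin at the centre of its underside.
- marker_w: Bystander: white marker pen with a blue cap on the bench; not part of the job. Origin at the centre of its underside.
Mind the look-alikes: they are no part of the job. Leave any blue look-alike of the part that bears pin_grip alone.

How it is judged:
On the way, in this order (a step that is already met when the one before it is completed fails the run):
1. the pin is pulled clear of the hasp eyes while the lid is still closed (distance between pin_grip and crate_hasp above 0.095 m and horizontal distance between lid_grip and crate below 0.012 m and height (world z) of lid_grip below 0.088 m), for 0.1 s.
2. the pin hangs by its loop on the hook, let go, and the lid is still closed (distance between pin_loop and hook_arm below 0.035 m and height (world z) of pin_loop above 0.17 m and angle between pin_loop's own y axis and vertical below 0.8 rad and contact force between pin and the fingers below 0.3 N and horizontal distance between lid_grip and crate below 0.012 m and height (world z) of lid_grip below 0.088 m), for 0.3 s.
3. the lid lies flat on the bench, grip up, clear of the crate, let go (height (world z) of lid_grip below 0.034 m and angle between lid_grip's own z axis and vertical below 0.08 rad and horizontal distance between lid_grip and crate above 0.155 m and linear speed of lid below 0.05 m/s and contact force between lid and the fingers below 0.3 N), for 0.2 s.
4. all holders that are present lie on the crate floor (x of holder_a_mid in the frame of crate between -0.03 and 0.03 m and y of holder_a_mid in the frame of crate between -0.075 and 0.075 m and z of holder_a_mid in the frame of crate between 0.01 and 0.021 m and linear speed of each of holder_a, holder_b, holder_c below 0.05 m/s and x of holder_b_mid in the frame of crate between -0.03 and 0.03 m and y of holder_b_mid in the frame of crate between -0.075 and 0.075 m and z of holder_b_mid in the frame of crate between 0.01 and 0.021 m and x of holder_c_mid in the frame of crate between -0.03 and 0.03 m and y of holder_c_mid in the frame of crate between -0.075 and 0.075 m and z of holder_c_mid in the frame of crate between 0.01 and 0.021 m), for 0.2 s.
5. the divider lies flat on the corner blocks above the holders (all of step 4 and x of divider_grip in the frame of crate between -0.012 and 0.012 m and y of divider_grip in the frame of crate between -0.012 and 0.012 m and z of divider_grip in the frame of crate between 0.043 and 0.049 m and angle between divider_grip's own z axis and vertical below 0.06 rad and linear speed of divider below 0.05 m/s), for 0.2 s.
6. all sleeves that are present lie on the divider inside the crate (all of step 5 and x of sleeve_a_mid in the frame of crate between -0.05 and 0.05 m and y of sleeve_a_mid in the frame of crate between -0.075 and 0.075 m and z of sleeve_a_mid in the frame of crate between 0.041 and 0.051 m and linear speed of each of sleeve_a, sleeve_b below 0.05 m/s and x of sleeve_b_mid in the frame of crate between -0.05 and 0.05 m and y of sleeve_b_mid in the frame of crate between -0.075 and 0.075 m and z of sleeve_b_mid in the frame of crate between 0.041 and 0.051 m), for 0.2 s.
At the end, for the whole second after the job is handed in: Pin hangs at rest by its loop on the hook arm; lid lies flat on the bench, clear of the crate; all holders lie on the crate floor, the divider level (0.06 rad) on its four blocks within 12 mm of centred, all sleeves lie on it inside the crate; no bystander moved over 50 mm (all of step 3 and all of step 6 and distance between pin_loop and hook_arm below 0.035 m and height (world z) of pin_loop above 0.17 m and angle between pin_loop's own y axis and vertical below 0.4 rad and contact force between pin and the fingers below 0.3 N and linear speed of pin below 0.15 m/s); the robot touches nothing.
It fails at once if a bystander is moved more than 50 mm (distance of any of screwdriver_0, parts_dish, marker_w from where it was at the start of the episode above 0.05 m).
Of holder_a, holder_b, holder_c only 2 to 3 are there at a start; the rules pass over those that are not, and their reading is None.
Of sleeve_a, sleeve_b only 1 to 2 are there at a start; the rules pass over those that are not, and their reading is None.
At some moment in a run one of holder_a, holder_b, holder_c, divider may be knocked a few centimetres aside while the robot is not near it.
It also fails if it takes over 210 s, if anything falls off the work surface, if the arm or the gripper's body presses on something with over 40 N, if the wrist force passes 120 N, or if a joint passes its speed limit or range.

### The arm

A 6-joint arm with a two-finger parallel gripper is mounted at the origin on a cart in front of the work surface, level with it; the furniture and walls round the work are solid. World frame = base frame: x ahead of the robot, y to its left, z up, the work surface at z = 0. Lengths are in m, angles in rad, forces in N, time in s.
With the tool pointing down it reaches from about 0.325 to 0.9 m from the base axis. Payload 6.1 kg.
Tool frame: the origin (TCP) lies at the very end of the fingers, on their centre line; the grasp point (between the pads) lies 19 mm behind it; x points along the fingers, y is the direction in which the jaws open and shut, and the axes are right-handed (so a half turn about x gives the same grasp; the last joint's range is limited). The gripper opens to 87 mm and grips with 3 to 60 N. Pads are 19 mm wide; open, the fingers measure 117 mm over their backs; the gripper's body (75 mm by 190 mm) begins 51 mm behind the grasp point.
Start: joints at [1.156, 0.22, 1.526, -0, 1.395, -0.126], TCP at [0.178, 0.599, 0.223] pointing down, gripper open.
Joint ranges: [-2.98, 2.98], [-0.91, 2.08], [0.09, 2.57], [-1.24, 4.39], [0.2, 2.65], [-2.68, 2.68]. Speed limits (rad/s): [2.57, 2.57, 3.01, 3.14, 3.14, 3.14].

### API

Orientations are given as a unit quaternion [x, y, z, w].
In Python, from workcell import monitor, vision, order gives the robot as it stands.
- The arm moves only by the tool play_rows, never from a script. Its argument "motion" is a list of rows, each an object with "delta_pos": the shift along the tool's x, y, z in units of 40 mm (1.0 is 40 mm), a list of three; "twist": the turn, a rotation vector about the tool's x, y, z in units of 5 degrees (1.0 is 5 degrees), a list of three; "hand": the finger opening in mm, from 0 to 87. In form: [{"delta_pos": [tx, ty, tz], "twist": [wx, wy, wz], "hand": hand}, ...]. A call has 1 to 10 rows; each row is the pose to reach, as a shift and turn from the pose commanded when the call began, along the tool's axes at that moment; what a row does not reach only later rows make up. A row lasts 1/12 s, in which the tool goes at most 41.7 mm and 7.16 degrees, less where a joint would pass 70% of its speed; a pose out of reach is approached as far as the arm can. A call with a gripper value outside its range is refused whole. The fingers move at their own pace and stop on an object; "grip_force" is the grip in N (left out, the last holds). Time passes only in rows, so rows that repeat a pose let the fingers close. It gives the time, the measured TCP pose, the force and the opening at its end, in the units of the state.
- monitor.get_state(): the state, without advancing time (a new reading comes with each control period).
- vision.get_image(name): name is "scene" or "top" or "wrist"; returns a dict with "img" (400x640x3 uint8, red, green, blue), "vfov" (degrees; the focal length in pixels is half the picture's height over the tangent of half this angle, whatever the lens; pixels are square), "cx", "cy" (the principal point, pixels), "extrinsics" (4x4, takes a point from world to camera coordinates). Camera axes: x right, y up, looking along -z (the intrinsics and any distortion apply to the point x, -y, -z); pixel columns grow to the right and rows downward; lengths in m; the calibration is good to about 2 mm. A picture is of the moment at which its call begins. There is no depth.
- order.close_job(): hands the job in, once; it reports no verdict.
The state is a dict: "time_s": time; "joint_pos": joint angles; "joint_velocities": joint speeds; "joint_torque": joint torques, N m; "eef_pos": TCP position; "eef_rot": TCP orientation; "wrist_force": force on the tool from outside, world axes, zero at the start; "wrist_torque": the same for the moment, N m; "width": finger opening in m.
Only numpy, scipy, OpenCV 4.12 (cv2) and the standard library are available. Lean on these libraries where they do the work, as an engineer would, in place of code of your own. Each camera call takes 0.05 s, during which the arm holds its last target.

## Working session

There is one attempt and no reset: what is moved stays moved. The work goes in short steps, Python scripts to look and compute and a tool call to move; the robot and the scene stay as the last step left them, time stands still between calls to the robot, and variables do not carry over. Pictures are saved under pics/ and viewed, and the job is handed in when it is done.

Besides the shell and the picture viewer there is one more tool, called by a JSON object that holds its "method" and its "body". play_rows: Moves the arm, as the interface text tells. Its arguments: {"type":"object","properties":{"motion":{"type":"array","items":{"type":"object","properties":{"delta_pos":{"type":"array","items":{"type":"number"}},"twist":{"type":"array","items":{"type":"number"}},"hand":{"type":"number"}}}},"grip_force":{"type":"number"}},"required":["motion"]}

```bash
ls; mkdir -p pics
cat > h.py <<'E'
import numpy as np, cv2
from workcell import monitor, vision, order
from scipy.spatial.transform import Rotation as R
def snap(name,fn,crop=None,scale=1):
    d=vision.get_image(name); im=d['img'][:,:,::-1].copy()
    np.save('pics/'+fn+'.npy',im); import pickle; pickle.dump({k:v for k,v in d.items() if k!='img'},open('pics/'+fn+'.pkl','wb'))
    if crop: im=im[crop[1]:crop[3],crop[0]:crop[2]]
    if scale!=1: im=cv2.resize(im,None,fx=scale,fy=scale,interpolation=cv2.INTER_CUBIC)
    cv2.imwrite('pics/'+fn+'.png',im); return d
def crop(fn,out,c,scale):
    im=np.load('pics/'+fn+'.npy')[c[1]:c[3],c[0]:c[2]]
    cv2.imwrite('pics/'+out+'.png',cv2.resize(im,None,fx=scale,fy=scale,interpolation=cv2.INTER_CUBIC))
def load(fn):
    import pickle; return pickle.load(open('pics/'+fn+'.pkl','rb'))
def K(d):
    f=200/np.tan(np.radians(d['vfov'])/2); return f
def px2w(d,u,v,z):
    f=K(d); E=np.array(d['extrinsics']); 
    r=np.array([(u-d['cx'])/f,-(v-d['cy'])/f,-1.0])
    Rm=E[:3,:3]; c=-Rm.T@E[:3,3]; w=Rm.T@r
    t=(z-c[2])/w[2]; return c+t*w
def w2px(d,p):
    f=K(d); E=np.array(d['extrinsics']); q=E[:3,:3]@np.array(p)+E[:3,3]
    return np.array([d['cx']+f*q[0]/-q[2], d['cy']-f*q[1]/-q[2]])
def state():
    s=monitor.get_state(); return s
E
python3 - <<'E'
from h import *
for n in ['scene','top','wrist']:
    d=snap(n,n+'0'); print(n,{k:(np.round(v,3).tolist() if k=='extrinsics' else v) for k,v in d.items() if k!='img'})
print(state())
E
```

```text
pics
scene {'vfov': 56.54712835581936, 'cx': 317.42780511154564, 'cy': 197.60095879423815, 'extrinsics': [[0.574, -0.819, 0.008, -0.257], [0.383, 0.277, 0.881, -0.395], [-0.724, -0.503, 0.472, -0.669], [0.0, 0.0, 0.0, 1.0]]}
top {'vfov': 48.961114571090036, 'cx': 324.84359887833494, 'cy': 190.14048216454051, 'extrinsics': [[-0.006, -1.0, 0.014, 0.086], [0.994, -0.004, 0.11, -0.595], [-0.11, 0.015, 0.994, -1.329], [0.0, 0.0, 0.0, 1.0]]}
wrist {'vfov': 58.62161552841036, 'cx': 319.5164870009829, 'cy': 200.73274032560678, 'extrinsics': [[0.285, 0.959, -0.002, -0.624], [-0.914, 0.271, -0.303, 0.037], [-0.29, 0.088, 0.953, -0.392], [0.0, 0.0, 0.0, 1.0]]}
{'time_s': 0.15, 'joint_pos': array([ 1.15587272e+00,  2.21054642e-01,  1.52737038e+00, -9.69035906e-06,
        1.39468436e+00, -1.26101467e-01]), 'joint_velocities': array([-9.41140762e-05, -1.41361112e-03, -2.62695922e-03, -2.18395160e-03,
       -1.15852984e-03, -2.07362747e-04]), 'joint_torque': array([ 3.97880854e-05, -4.95189607e+01, -3.87885976e+01,  6.98967674e-02,
        5.29803685e-02, -5.92233096e-05]), 'eef_pos': array([0.17782563, 0.59866376, 0.22167088]), 'eef_rot': array([ 0.10124122,  0.69988632, -0.10227651,  0.69960622]), 'wrist_force': array([0.30209044, 0.39627419, 0.99388184]), 'wrist_torque': array([ 0.0097046 , -0.03253809, -0.00125774]), 'width': 0.08683999933707409}
```

View pics/scene0.png

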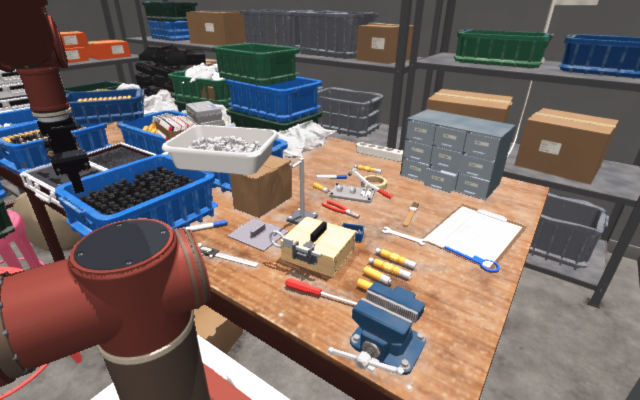

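View pics/top0.png

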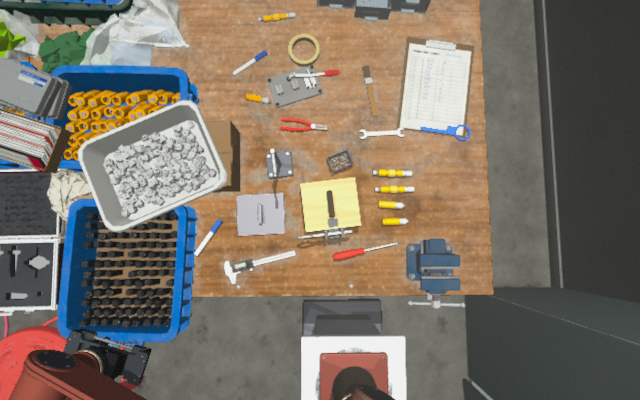

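View pics/wrist0.png

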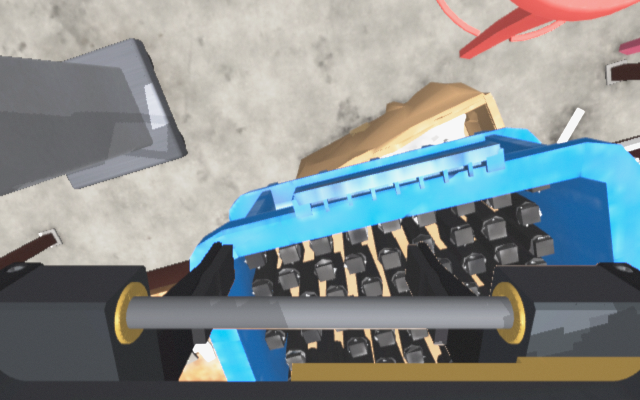

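The top view shows the crate (330,205), divider (262,213), hook stand (279,163) and the row of four orange parts at u≈395 (v 173, 189, 205, 222). A blue pin look-alike is at (460,130). I'll enlarge the work area.

Run:
```python
from h import *
crop('top0','t1',(225,135,425,285),4)
crop('scene0','s1',(190,150,430,330),3.3)
d=load('top0')
for n,u,v,z in [('crate tl',301,183,.067),('tr',357,179,.067),('bl',304,231,.067),('br',360,229,.067),('vise',433,265,0.1),('edge',340,295,0)]:
    print(n,px2w(d,u,v,z).round(4))
```

```text
crate tl [0.6136 0.1557 0.067 ]
tr [ 0.6251 -0.014   0.067 ]
bl [0.469  0.1467 0.067 ]
br [ 0.4741 -0.0209  0.067 ]
vise [ 0.3682 -0.2283  0.1   ]
edge [0.2724 0.0377 0.    ]
```

View pics/t1.png

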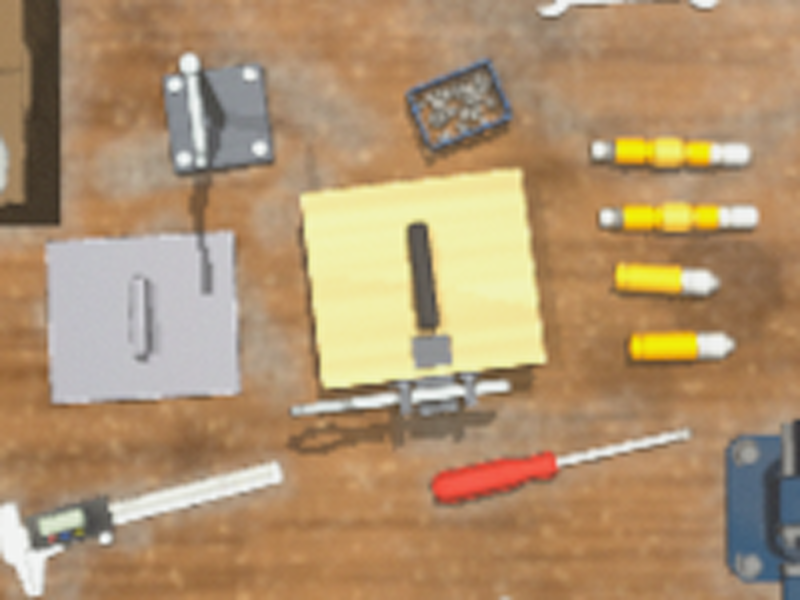

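View pics/s1.png

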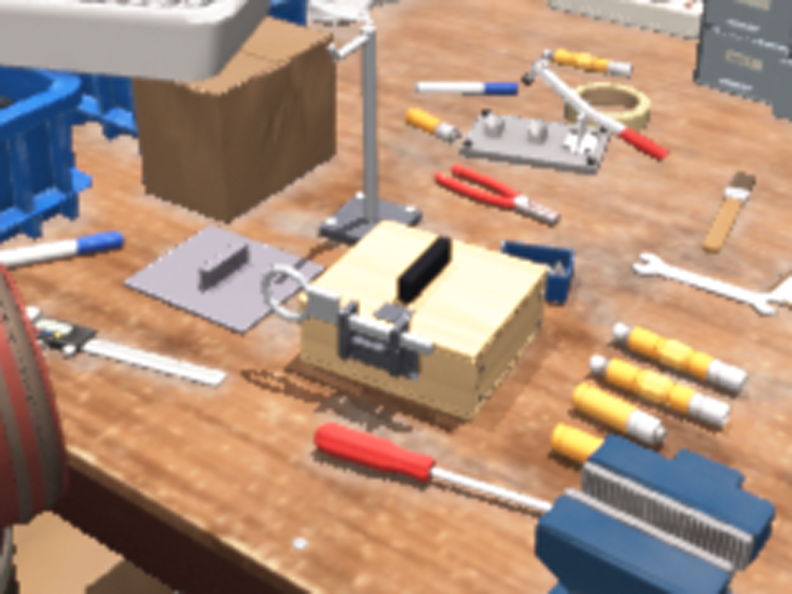

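Named: row parts at u≈395. The two upper ones, v 173 and 189, are ~122 mm with steel on both ends, so they're holders. The lower two, v 205 and 222, are shorter with one shank, so they're sleeves. The oranges at (257,98) and (277,16) are outside the row and don't belong to the job. The steel pin sits in the hasp at (326,236); the blue one at (460,130) is the decoy. Now I'll measure.

Run:
```python
from h import *
d=load('top0')
def t(x,y): return (x/4+225,y/4+135)
E=np.array(d['extrinsics']); print('cam',-E[:3,:3].T@E[:3,3])
P=[px2w(d,*t(*c),.067) for c in [(300,195),(522,170),(546,362),(322,388)]]
for p in P: print(p.round(4))
print('lens', [np.linalg.norm(P[i]-P[(i+1)%4]).round(4) for i in range(4)], 'c',np.mean(P,0).round(4))
P=np.array(P); 
for a,b in [(0,1),(3,2)]: v=P[a]-P[b]; print('yaw y',np.degrees(np.arctan2(-v[0],v[1])))
for a,b in [(0,3),(1,2)]: v=P[a]-P[b]; print('yaw x',np.degrees(np.arctan2(v[1],v[0])))
print('lid grip', px2w(d,*t(417,227),.093).round(4),px2w(d,*t(428,325),.093).round(4))
for n,c,z in [('loop',(298,411),.072),('tip',(510,385),.072),('hook base c',(218,119),.012),('post top',(202,160),.222),('hook tip',(190,62),.23)]:
  print(n,px2w(d,*t(*c),z).round(4))
B=[px2w(d,*t(*c),.012) for c in [(163,80),(263,66),(272,160),(176,173)]]; print(np.round(B,4),np.mean(B,0))
D=[px2w(d,*t(*c),.004) for c in [(47,242),(234,232),(240,396),(52,404)]]; print('div',np.round(D,4),np.mean(D,0))
for n,a,b in [('H1',(592,151),(750,154)),('H2',(600,216),(757,217)),('S1',(615,277),(717,283)),('S2',(630,347),(733,345))]:
  p,q=px2w(d,*t(*a),.0105),px2w(d,*t(*b),.0105); print(n,((p+q)/2).round(4),np.linalg.norm(p-q).round(4),np.degrees(np.arctan2(-(p-q)[0],(p-q)[1])).round(1))
s=state(); Rt=R.from_quat(s['eef_rot']); print(Rt.as_matrix().round(3))
w=load('wrist0'); E=np.array(w['extrinsics']); c=-E[:3,:3].T@E[:3,3]
print('cam in tool',Rt.inv().apply(c-s['eef_pos']).round(4)); print((E[:3,:3]@Rt.as_matrix()).round(4))
```

```text
cam [0.445675   0.10312615 1.38543269]
[0.6113 0.1587 0.067 ]
[ 0.6297 -0.0095  0.067 ]
[ 0.4845 -0.0256  0.067 ]
[0.466  0.1422 0.067 ]
lens [np.float64(0.1692), np.float64(0.1461), np.float64(0.1688), np.float64(0.1462)] c [0.5479 0.0664 0.067 ]
yaw y 6.257145444416748
yaw y 6.284694715474015
yaw x 6.475623354996361
yaw x 6.30828571350476
lid grip [0.5838 0.0711 0.093 ] [0.5113 0.0635 0.093 ]
loop [0.449  0.1599 0.072 ]
tip [0.4674 0.002  0.072 ]
hook base c [0.679  0.2258 0.012 ]
post top [0.6156 0.2176 0.222 ]
hook tip [0.6805 0.2252 0.23  ]
[[0.7104 0.2695 0.012 ]
 [0.7215 0.1904 0.012 ]
 [0.6461 0.1831 0.012 ]
 [0.636  0.2586 0.012 ]] [0.67851035 0.22537877 0.012     ]
div [[0.5827 0.3605 0.004 ]
 [0.59   0.2134 0.004 ]
 [0.4611 0.2081 0.004 ]
 [0.4557 0.3545 0.004 ]] [0.52236623 0.28412562 0.004     ]
H1 [ 0.6512 -0.1328  0.0105] 0.1255 -1.3
H2 [ 0.6001 -0.1376  0.0105] 0.1242 -0.6
S1 [ 0.5499 -0.1265  0.0105] 0.0804 -3.6
S2 [ 0.4981 -0.1375  0.0105] 0.0809 0.8
[[-0.001  0.285  0.959]
 [-0.001  0.959 -0.285]
 [-1.    -0.002 -0.   ]]
cam in tool [-0.162  -0.0002 -0.0837]
[[ 3.000e-04  1.000e+00 -0.000e+00]
 [ 3.032e-01 -1.000e-04 -9.529e-01]
 [-9.529e-01  3.000e-04 -3.032e-01]]
```

```bash
cat >> h.py <<'E'
def rdown(yaw_deg, tilt_deg=0):
    """tool x down, tool y at world heading yaw; tilt rotates about tool y"""
    a=np.radians(yaw_deg); y=np.array([np.cos(a),np.sin(a),0]); x=np.array([0,0,-1.0]); z=np.cross(x,y)
    M=np.stack([x,y,z],1)
    if tilt_deg: M=R.from_rotvec(np.radians(tilt_deg)*y).as_matrix()@M
    return M
def plan(pos,M=None,s=None):
    s=s or state(); R0=R.from_quat(s['eef_rot']).as_matrix()
    dp=R0.T@(np.array(pos)-s['eef_pos'])/0.04
    M=R0 if M is None else M
    tw=np.degrees(R.from_matrix(R0.T@M).as_rotvec())/5
    print('delta',dp.round(3).tolist(),'twist',tw.round(3).tolist(),'rows',max(np.linalg.norm(dp)*40/41.7,np.linalg.norm(tw)*5/7.16).round(1))
E
python3 -c "
from h import *
plan([.456,.102,.30],rdown(6.3))"
```

```text
delta [-1.945, -9.924, 10.202] twist [13.43, 0.008, 0.016] rows 13.8
```

{"method": "play_rows", "body": {"motion": [{"delta_pos": [-1,0,0],"twist": [0,0,0],"hand": 60},{"delta_pos": [-2,0,0],"twist": [0,0,0],"hand": 60},{"delta_pos": [-3,-1,1],"twist": [1,0,0],"hand": 60},{"delta_pos": [-3,-9.92,10.2],"twist": [13.43,0,0],"hand": 60},{"delta_pos": [-3,-9.92,10.2],"twist": [13.43,0,0],"hand": 60},{"delta_pos": [-3,-9.92,10.2],"twist": [13.43,0,0],"hand": 60},{"delta_pos": [-3,-9.92,10.2],"twist": [13.43,0,0],"hand": 60},{"delta_pos": [-3,-9.92,10.2],"twist": [13.43,0,0],"hand": 60},{"delta_pos": [-3,-9.92,10.2],"twist": [13.43,0,0],"hand": 60},{"delta_pos": [-3,-9.92,10.2],"twist": [13.43,0,0],"hand": 60}], "grip_force": 40}}

```text
time_s: 0.98
eef_pos: [0.3371, 0.3131, 0.3352]
eef_rot: [0.416, 0.572, -0.416, 0.572]
wrist_force: [1.7, -0.1, -0.7]
width: 0.0601
```

```bash
python3 -c "
from h import *
plan([.456,.102,.26],rdown(6.3))"
```

```text
delta [1.88, 1.195, 5.938] twist [2.34, 0.0, -0.001] rows 6.1
```

{"method": "play_rows", "body": {"motion": [{"delta_pos": [1.88,1.2,5.94],"twist": [2.34,0,0],"hand": 60},{"delta_pos": [1.88,1.2,5.94],"twist": [2.34,0,0],"hand": 60},{"delta_pos": [1.88,1.2,5.94],"twist": [2.34,0,0],"hand": 60},{"delta_pos": [1.88,1.2,5.94],"twist": [2.34,0,0],"hand": 60},{"delta_pos": [1.88,1.2,5.94],"twist": [2.34,0,0],"hand": 60},{"delta_pos": [1.88,1.2,5.94],"twist": [2.34,0,0],"hand": 60},{"delta_pos": [1.88,1.2,5.94],"twist": [2.34,0,0],"hand": 60},{"delta_pos": [1.88,1.2,5.94],"twist": [2.34,0,0],"hand": 60},{"delta_pos": [1.88,1.2,5.94],"twist": [2.34,0,0],"hand": 60}]}}

```text
time_s: 1.73
eef_pos: [0.4569, 0.1046, 0.2599]
eef_rot: [0.471, 0.528, -0.471, 0.527]
wrist_force: [-0.1, 0.2, 0.2]
width: 0.0597
```

```bash
python3 -c "
from h import *
d=snap('wrist','w1'); snap('scene','s2',(190,150,430,330),3.3)
plan([.456,.102,.26],rdown(6.3))"
```

```text
delta [0.016, -0.033, 0.088] twist [0.08, -0.005, -0.008] rows 0.1
```

View pics/w1.png

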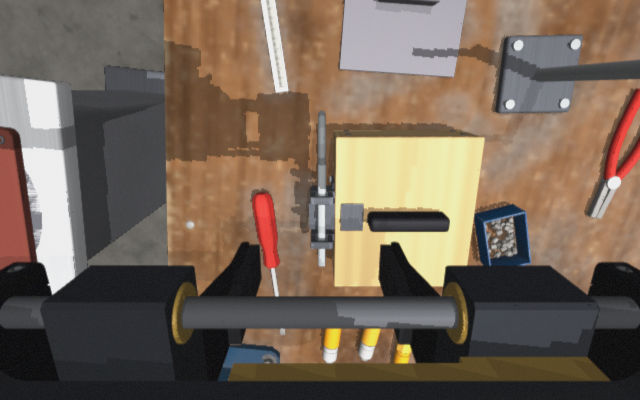

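```bash
python3 -c "
from h import *
crop('w1','w1c',(270,100,390,280),3.3)
d=load('w1')
def wp(x,y,z): M=np.array([[np.cos(.11),-np.sin(.11)],[np.sin(.11),np.cos(.11)]])@[x,y]; return [.548+M[0],.0664+M[1],z]
for n,p in [('plate+y',(-.088,.046+.015,.094)),('plate-y',(-.088,.046-.015,.094)),('tip',(-.088,-.055,.078)),('loopend',(-.088,.109,.079)),('hasp',(-.088,0,.078))]: q=w2px(d,wp(*p)); print(n,np.round(wp(*p),4),q.round(1),((q-[270,100])*3.3).round(0))
"
```

```text
plate+y [0.4538 0.1174 0.094 ] [318.  166.4] [158. 219.]
plate-y [0.4571 0.0876 0.094 ] [317.9 197. ] [158. 320.]
tip [0.4666 0.0021 0.078 ] [317.8 268.9] [158. 557.]
loopend [0.4486 0.1651 0.079 ] [318.2 112.7] [159.  42.]
hasp [0.4605 0.0567 0.078 ] [317.9 221.2] [158. 400.]
```

View pics/w1c.png

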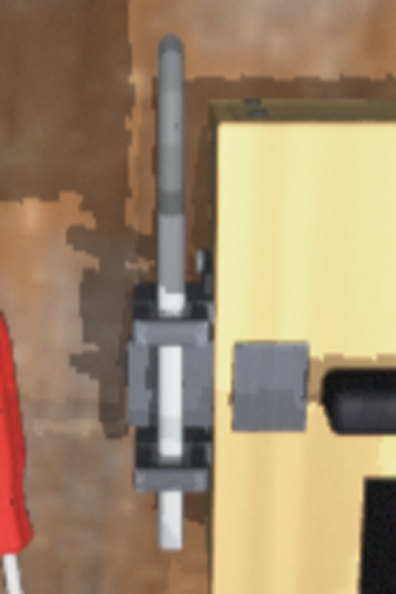

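View pics/s2.png

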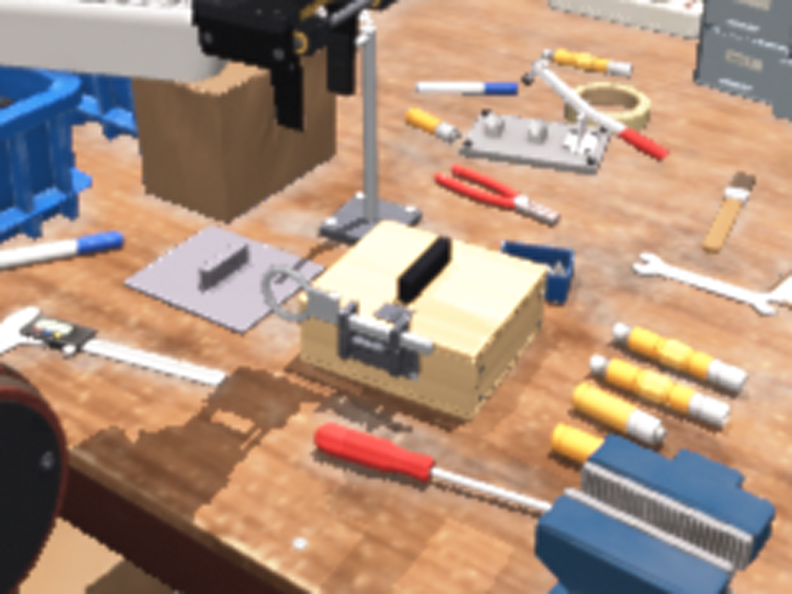

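```bash
python3 -c "
from h import *
d=load('w1')
def wp(x,y,z): M=np.array([[np.cos(.11),-np.sin(.11)],[np.sin(.11),np.cos(.11)]])@[x,y]; return [.548+M[0],.0664+M[1],z]
for n,p in [('lid ++',(.074,.084,.067)),('lid -+',(-.074,.084,.067)),('lid +-',(.074,-.084,.067)),('lid --',(-.074,-.084,.067)),('eyeL outer',(-.0945,.024,.087)),('grip ends',(-.04,0,.093)),('g2',(.04,0,.093))]: q=w2px(d,wp(*p)); print(n,q.round(1))
"
```

```text
lid ++ [481.8 138.6]
lid -+ [332.3 137.9]
lid +- [460.7 287.7]
lid -- [330.1 287.1]
eyeL outer [311.3 201.7]
grip ends [366.2 226.8]
g2 [446.8 227.2]
```

```bash
python3 -c "
from h import *
plan([.4575,.104,.074],rdown(6.3))"
```

```text
delta [4.666, 0.007, 0.045] twist [0.08, -0.005, -0.008] rows 4.5
```

{"method": "play_rows", "body": {"motion": [{"delta_pos": [1,0,0.04],"twist": [0.08,0,0],"hand": 40},{"delta_pos": [2,0,0.04],"twist": [0.08,0,0],"hand": 40},{"delta_pos": [3,0,0.04],"twist": [0.08,0,0],"hand": 40},{"delta_pos": [3.8,0,0.04],"twist": [0.08,0,0],"hand": 40},{"delta_pos": [4.4,0,0.04],"twist": [0.08,0,0],"hand": 40},{"delta_pos": [4.66,0,0.04],"twist": [0.08,0,0],"hand": 40},{"delta_pos": [4.66,0,0.04],"twist": [0.08,0,0],"hand": 40},{"delta_pos": [4.66,0,0.04],"twist": [0.08,0,0],"hand": 40}]}}

```text
time_s: 2.5
eef_pos: [0.4578, 0.1038, 0.0747]
eef_rot: [0.472, 0.527, -0.471, 0.527]
wrist_force: [0.0, 0.5, 0.6]
width: 0.0399
```

```bash
python3 -c "
from h import *
snap('scene','s3',(230,180,390,300),5); snap('wrist','w3',(220,60,420,300),2.5)
s=state();print(s['eef_pos'],s['wrist_force'])"
```

```text
[0.4591493  0.10349828 0.07599043] [0.27177134 0.16715252 0.48173296]
```

View pics/s3.png

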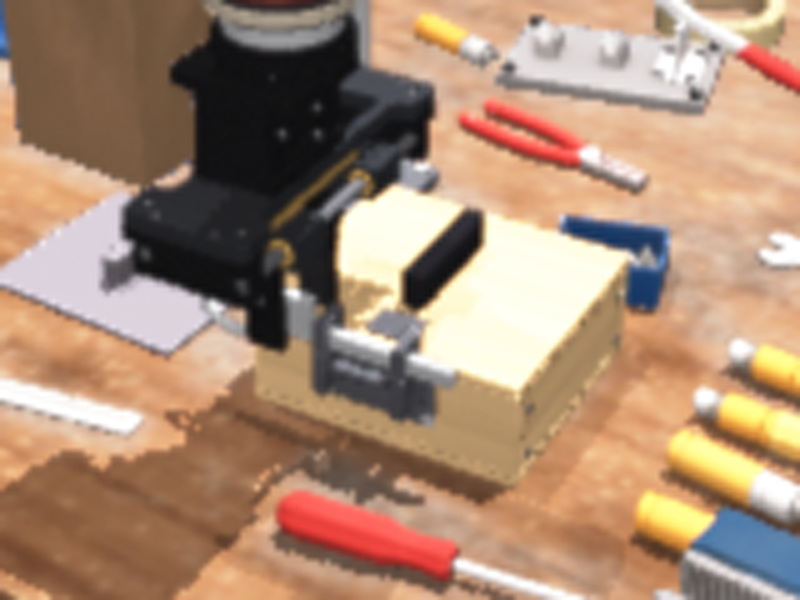

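View pics/w3.png

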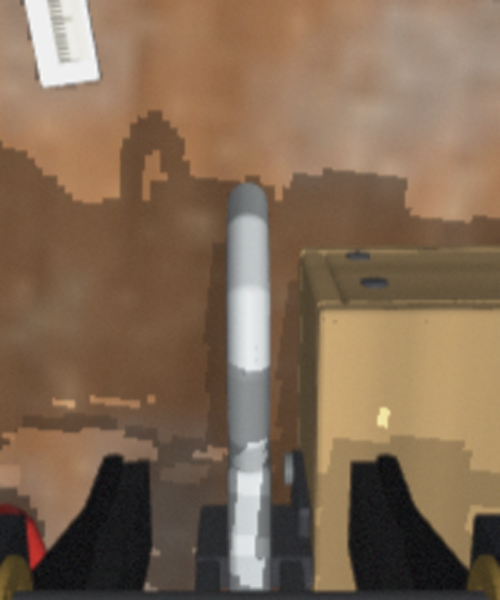

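{"method": "play_rows", "body": {"motion": [{"delta_pos": [0,0,0],"twist": [0,0,0],"hand": 4},{"delta_pos": [0,0,0],"twist": [0,0,0],"hand": 4},{"delta_pos": [0,0,0],"twist": [0,0,0],"hand": 4},{"delta_pos": [0,0,0],"twist": [0,0,0],"hand": 4},{"delta_pos": [0,0,0],"twist": [0,0,0],"hand": 4},{"delta_pos": [0,0,0],"twist": [0,0,0],"hand": 4},{"delta_pos": [0,0,0],"twist": [0,0,0],"hand": 4}]}}

```text
time_s: 3.18
eef_pos: [0.4574, 0.1028, 0.0737]
eef_rot: [0.472, 0.526, -0.472, 0.526]
wrist_force: [0.5, -0.5, 0.5]
width: 0.0077
```

{"method": "play_rows", "body": {"motion": [{"delta_pos": [0,0,-0.3],"twist": [0,0,0],"hand": 4},{"delta_pos": [0,0,-0.6],"twist": [0,0,0],"hand": 4},{"delta_pos": [0,0,-0.9],"twist": [0,0,0],"hand": 4},{"delta_pos": [0,0,-1.2],"twist": [0,0,0],"hand": 4},{"delta_pos": [0,0,-1.5],"twist": [0,0,0],"hand": 4},{"delta_pos": [0,0,-1.8],"twist": [0,0,0],"hand": 4},{"delta_pos": [0,0,-2.1],"twist": [0,0,0],"hand": 4},{"delta_pos": [0,0,-2.4],"twist": [0,0,0],"hand": 4},{"delta_pos": [0,0,-2.7],"twist": [0,0,0],"hand": 4},{"delta_pos": [0,0,-2.7],"twist": [0,0,0],"hand": 4}]}}

```text
time_s: 4.02
eef_pos: [0.4453, 0.2122, 0.0737]
eef_rot: [0.472, 0.527, -0.472, 0.527]
wrist_force: [0.0, -0.5, -0.2]
width: 0.0071
```

```bash
python3 -c "
from h import *
snap('scene','s4',(200,150,400,300),4); snap('wrist','w4',(160,0,480,300),2.)
s=state();print(s['eef_pos'],s['wrist_force'])"
```

```text
[0.44546043 0.21065565 0.07356963] [-0.53780496  0.87159875 -0.71439716]
```

View pics/s4.png

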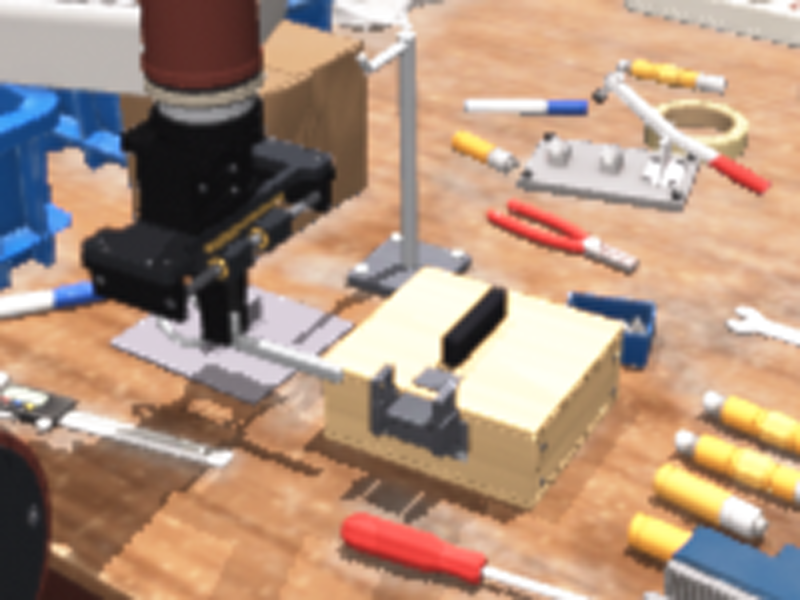

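View pics/w4.png

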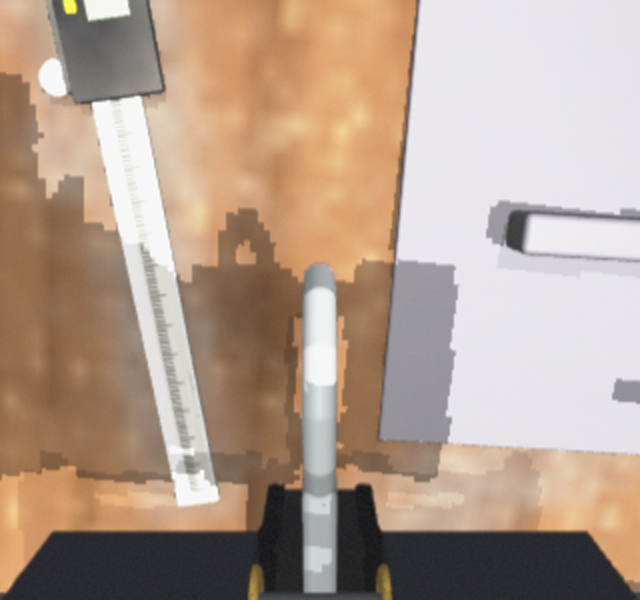

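```bash
cat >> h.py <<'E'
LT=np.array([-.005,0,-.036])
def planL(L,M,s=None):
    plan(np.array(L)-M@LT,M,s)
E
python3 -c "
from h import *
d=load('w4'); s=state(); M=R.from_quat(s['eef_rot']).as_matrix(); p=s['eef_pos']
for dz in (.059,.061,.063,.065,.067): print(dz,w2px(d,p+M@np.array([-.005,0,-dz])).round(1))
# refine hook with w1 and scene
for n in ('top0','scene0'):
  q=load(n)
  for nm,P in [('mid',(.6438,.2211,.215)),('tip',(.6438-.0367,.2211-.0045,.229)),('posttop',(.6785,.2254,.222)),('turn',(.6438-.025,.2211-.003,.215))]: print(n,nm,w2px(q,P).round(1))
planL([.53,.2,.30],rdown(7,70))
crop('scene0','hk',(280,150,320,230),8)
crop('top0','hk2',(260,145,300,185),12)
"
```

```text
0.059 [319.4 147.3]
0.061 [319.4 142.8]
0.063 [319.4 138.2]
0.065 [319.4 133.6]
0.067 [319.4 128.9]
top0 mid [274.5 165. ]
top0 tip [275.6 177.8]
top0 posttop [272.7 151.8]
top0 turn [275.6 174.2]
scene0 mid [295.6 164.6]
scene0 tip [289.1 164.5]
scene0 posttop [301.3 158.7]
scene0 turn [291.3 167.5]
delta [-4.773, 2.073, 0.689] twist [-0.124, 14.004, -0.083] rows 9.8
```

View pics/hk.png

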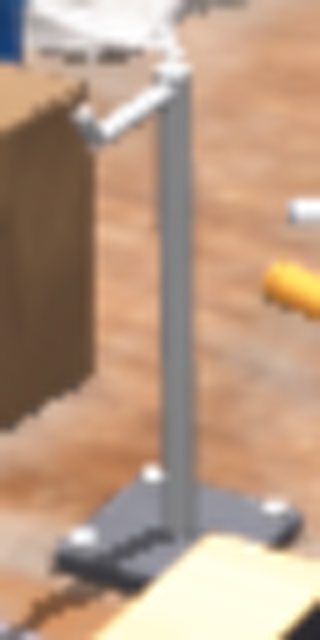

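View pics/hk2.png

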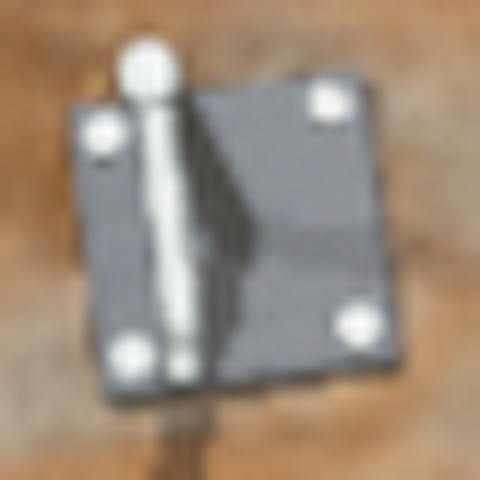

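{"method": "play_rows", "body": {"motion": [{"delta_pos": [-1,0,0],"twist": [0,0,0],"hand": 4},{"delta_pos": [-2,0,0],"twist": [0,0,0],"hand": 4},{"delta_pos": [-3,0,0],"twist": [0,0,0],"hand": 4},{"delta_pos": [-4,0.5,0.2],"twist": [0,1.4,0],"hand": 4},{"delta_pos": [-4.77,1,0.4],"twist": [0,2.8,0],"hand": 4},{"delta_pos": [-4.77,1.5,0.6],"twist": [0,4.2,0],"hand": 4},{"delta_pos": [-4.77,2.07,0.69],"twist": [0,5.6,0],"hand": 4},{"delta_pos": [-4.77,2.07,0.69],"twist": [0,7,0],"hand": 4},{"delta_pos": [-4.77,2.07,0.69],"twist": [0,8.4,0],"hand": 4},{"delta_pos": [-4.77,2.07,0.69],"twist": [0,9.8,0],"hand": 4}]}}

```text
time_s: 4.95
eef_pos: [0.5321, 0.1901, 0.2654]
eef_rot: [0.627, 0.697, -0.232, 0.26]
wrist_force: [-0.6, 0.3, -1.9]
width: 0.0077
```

```bash
sed -i 's/LT=np.array(\[-.005,0,-.036\])/LT=np.array([-.005,0,-.038])/' h.py; python3 -c "
from h import *
s=state();print(s['eef_pos'],s['wrist_force'],s['joint_pos'])
planL([.53,.2,.30],rdown(7,70))"
```

```text
[0.53214124 0.19006615 0.26541842] [-0.57868257  0.26685836 -1.94001505] [-0.26142931  0.1401911   1.76569533  0.78724424  1.61133764 -0.49280623]
delta [0.08, -0.024, 0.024] twist [-0.062, 4.149, -0.18] rows 2.9
```

{"method": "play_rows", "body": {"motion": [{"delta_pos": [0,0,0],"twist": [0,1.4,0],"hand": 4},{"delta_pos": [0,0,0],"twist": [0,2.8,0],"hand": 4},{"delta_pos": [0,0,0],"twist": [0,4.2,-0.1],"hand": 4},{"delta_pos": [0,0,0],"twist": [0,5.2,-0.18],"hand": 4},{"delta_pos": [0,0,0],"twist": [0,5.2,-0.18],"hand": 4},{"delta_pos": [0,0,0],"twist": [0,5.2,-0.18],"hand": 4}]}}

```text
time_s: 5.45
eef_pos: [0.5308, 0.191, 0.2627]
eef_rot: [0.657, 0.742, -0.091, 0.095]
wrist_force: [0.2, 0.2, -0.6]
width: 0.0077
```

```bash
python3 -c "
from h import *
s=state();print(s['eef_pos'],s['wrist_force'],s['joint_pos'])
print(R.from_quat(s['eef_rot']).as_matrix().round(3))
M=R.from_quat(s['eef_rot']).as_matrix(); L=s['eef_pos']+M@LT; print('L',L)
d=snap('scene','s5',(200,60,400,210),4); e=snap('wrist','w5');t=snap('top','t5',(225,110,345,200),6)
print('L px',w2px(d,L),(w2px(d,L)-[200,60])*4, 'wrist',w2px(e,L),'top',w2px(t,L),(w2px(t,L)-[225,110])*6)
"
```

```text
[0.53083476 0.19100122 0.26274583] [ 0.19043621  0.23341246 -0.58076384] [-0.36991628  0.37726837  1.76885197  1.06865452  1.81571398 -0.69377001]
[[-0.119  0.993  0.021]
 [ 0.958  0.12  -0.259]
 [-0.26  -0.011 -0.966]]
L [0.53063651 0.19606034 0.30073748]
L px [276.62283317 150.86315028] [306.49133267 363.45260113] wrist [318.65290555 194.77963718] top [280.87131435 204.41397143] [335.22788608 566.48382857]
```

View pics/s5.png

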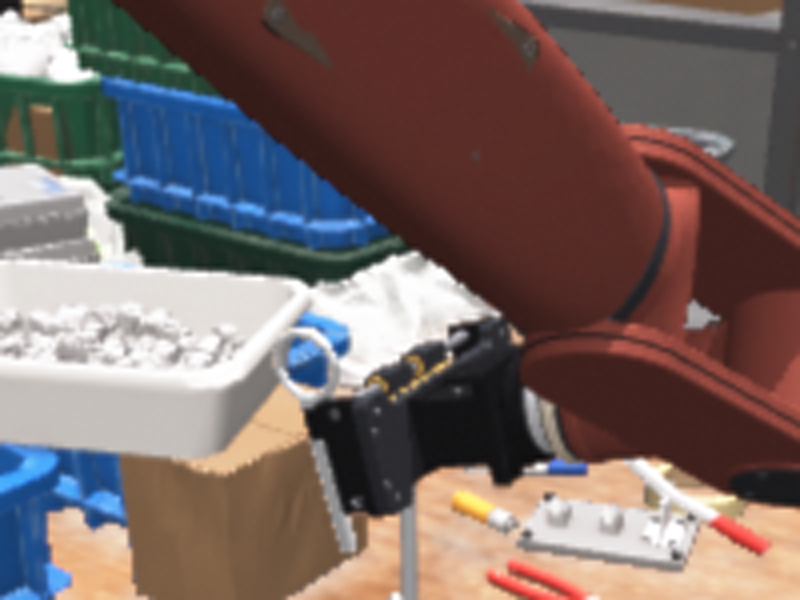

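View pics/w5.png

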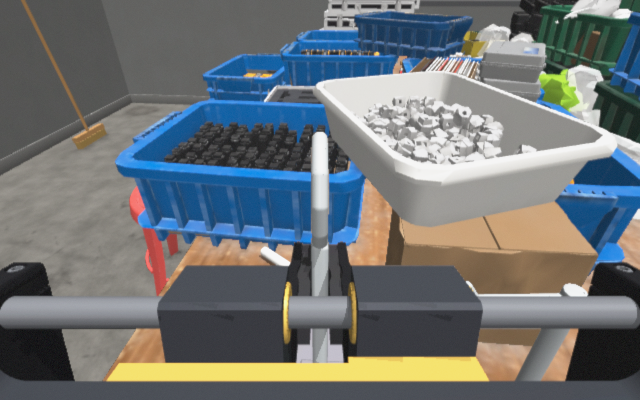

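View pics/t5.png

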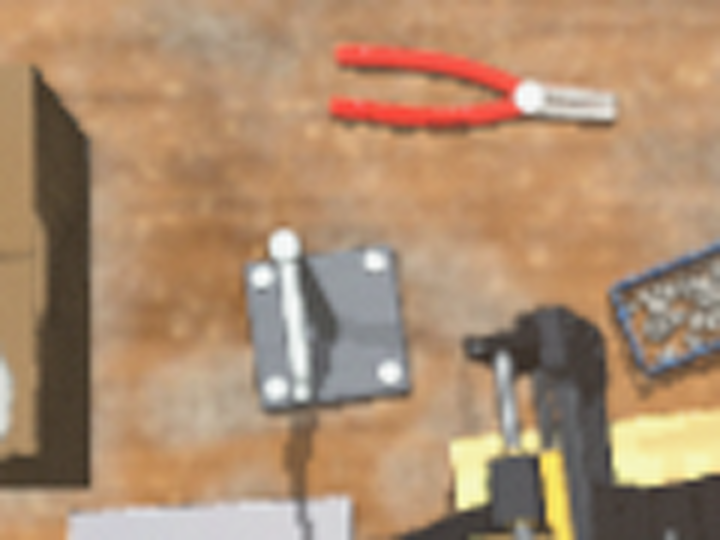

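```bash
python3 -c "
from h import *
planL([.572,.2125,.2215],rdown(7,75)); planL([.572,.2125,.27],rdown(7,75))"
```

```text
delta [0.791, 1.079, 1.91] twist [-0.046, 0.039, 0.02] rows 2.2
delta [0.473, 1.074, 0.74] twist [-0.046, 0.039, 0.02] rows 1.3
```

{"method": "play_rows", "body": {"motion": [{"delta_pos": [0.4,0.5,0.7],"twist": [0,0,0],"hand": 4},{"delta_pos": [0.6,0.9,1.3],"twist": [0,0,0],"hand": 4},{"delta_pos": [0.79,1.08,1.91],"twist": [0,0,0],"hand": 4},{"delta_pos": [0.79,1.08,1.91],"twist": [0,0,0],"hand": 4},{"delta_pos": [0.79,1.08,1.91],"twist": [0,0,0],"hand": 4},{"delta_pos": [0.79,1.08,1.91],"twist": [0,0,0],"hand": 4}]}}

```text
time_s: 6.1
eef_pos: [0.5722, 0.2079, 0.1844]
eef_rot: [0.656, 0.743, -0.088, 0.097]
wrist_force: [0.0, -0.3, 0.0]
width: 0.0078
```

```bash
python3 -c "
from h import *
s=state()
M=R.from_quat(s['eef_rot']).as_matrix(); L=s['eef_pos']+M@LT; print('L',L,s['wrist_force'])
d=snap('scene','s6',(240,110,360,200),6); e=snap('wrist','w6');t=snap('top','t6',(235,130,325,190),8)
print((w2px(d,L)-[240,110])*6,(w2px(t,L)-[235,130])*8)
planL([.634,.2201,.2215],rdown(7,75))
"
```

```text
L [0.57176982 0.21287265 0.22237204] [ 0.04866101 -0.31215514  0.0409342 ]
[255.60026016 364.66640291] [337.11094342 490.44145423]
delta [0.006, 1.566, 0.015] twist [-0.042, 0.016, 0.014] rows 1.5
```

View pics/s6.png

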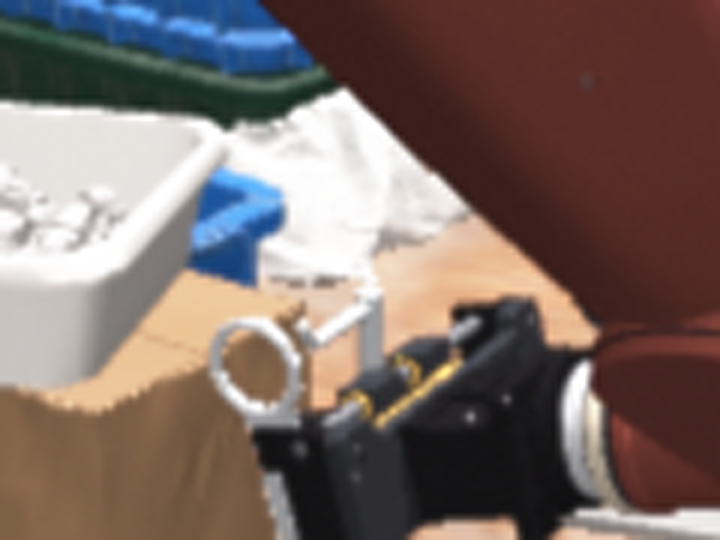

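View pics/w6.png

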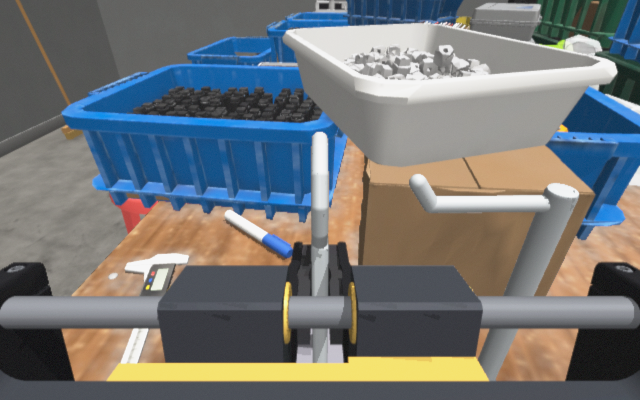

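View pics/t6.png

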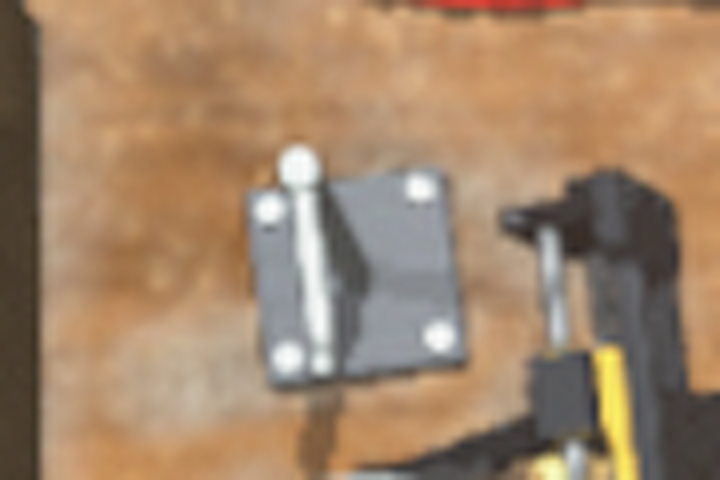

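```bash
python3 -c "
from h import *
e=load('w6'); u=np.array([np.cos(np.radians(7)),np.sin(np.radians(7)),0]); M=np.array([.646,.2215,.215])
for n,k,dz in [('mid',0,0),('turn',-.025,0),('tip',-.035,.014),('post',.035,.007)]: print(n,w2px(e,M+u*k+[0,0,dz]).round(1))
s=state();T=R.from_quat(s['eef_rot']).as_matrix(); L=s['eef_pos']+T@LT; print('L',w2px(e,L),'top in',w2px(e,L+[0,0,.02]),w2px(e,L+[0,0,-.02]))
print(np.degrees(np.arctan2(T[1,1],T[0,1])))
"
```

```text
mid [477.9 205.4]
turn [424.7 205.5]
tip [407.3 179.6]
post [557.8 192.5]
L [319.30606528 192.47300021] top in [319.10220706 152.72200445] [319.48467428 227.30056714]
7.011468184960813
```

{"method": "play_rows", "body": {"motion": [{"delta_pos": [0,0.3,0.02],"twist": [0,0,0],"hand": 4},{"delta_pos": [0,0.6,0.02],"twist": [0,0,0],"hand": 4},{"delta_pos": [0,0.9,0.02],"twist": [0,0,0],"hand": 4},{"delta_pos": [0,1.2,0.02],"twist": [0,0,0],"hand": 4},{"delta_pos": [0,1.2,0.02],"twist": [0,0,0],"hand": 4}]}}

```text
time_s: 6.67
eef_pos: [0.6215, 0.2131, 0.1829]
eef_rot: [0.657, 0.742, -0.088, 0.097]
wrist_force: [0.1, 0.1, -0.1]
width: 0.008
```

```bash
python3 -c "
from h import *
s=state()
M=R.from_quat(s['eef_rot']).as_matrix(); L=s['eef_pos']+M@LT; print('L',L,s['wrist_force'])
d=snap('scene','s7',(240,110,360,200),6); e=snap('wrist','w7',(220,100,540,340),2.3)
planL([.640,.2205,.2215],rdown(7,75))
"
```

```text
L [0.62100318 0.21812019 0.22091033] [ 0.0551468   0.10887844 -0.1258909 ]
delta [-0.014, 0.53, -0.037] twist [-0.062, 0.007, 0.023] rows 0.5
```

View pics/s7.png

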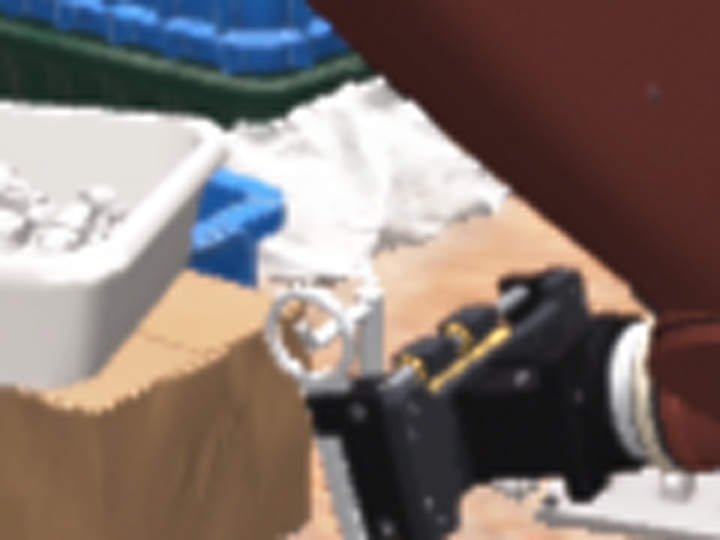

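View pics/w7.png

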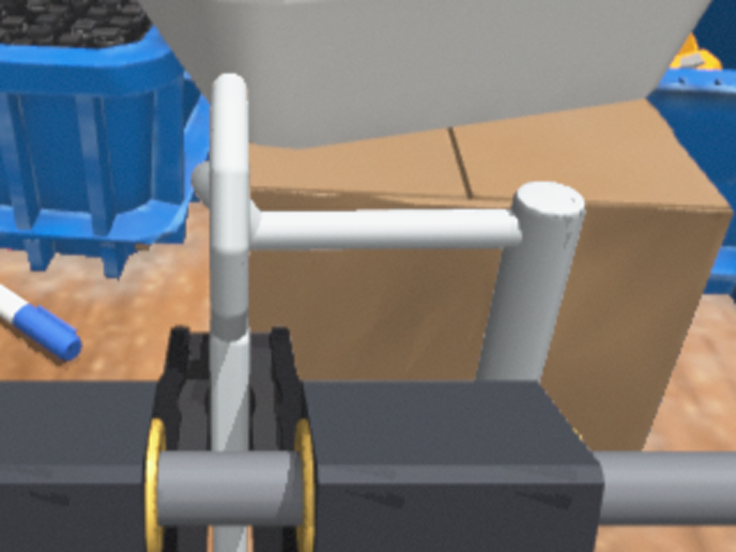

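{"method": "play_rows", "body": {"motion": [{"delta_pos": [0,0.25,0],"twist": [0,0,0],"hand": 4},{"delta_pos": [0,0.5,0],"twist": [0,0,0],"hand": 4},{"delta_pos": [0,0.5,0],"twist": [0,0,0],"hand": 4},{"delta_pos": [0.05,0.5,0.2],"twist": [0,0,0],"hand": 4},{"delta_pos": [0.1,0.5,0.35],"twist": [0,0,0],"hand": 4},{"delta_pos": [0.12,0.5,0.46],"twist": [0,0,0],"hand": 4},{"delta_pos": [0.12,0.5,0.46],"twist": [0,0,0],"hand": 4},{"delta_pos": [0.12,0.5,0.46],"twist": [0,0,0],"hand": 4}]}}

```text
time_s: 7.43
eef_pos: [0.6387, 0.2156, 0.1614]
eef_rot: [0.656, 0.743, -0.09, 0.095]
wrist_force: [0.1, -0.2, -1.0]
width: 0.0076
```

```bash
python3 -c "
from h import *
s=state()
M=R.from_quat(s['eef_rot']).as_matrix(); L=s['eef_pos']+M@LT; print('L',L,s['wrist_force'])
d=snap('scene','s8',(240,110,360,200),6); e=snap('wrist','w8',(220,100,540,340),2.3)
"
```

```text
L [0.63839738 0.22062259 0.19935214] [ 0.12677993 -0.20945547 -0.97115751]
```

View pics/s8.png

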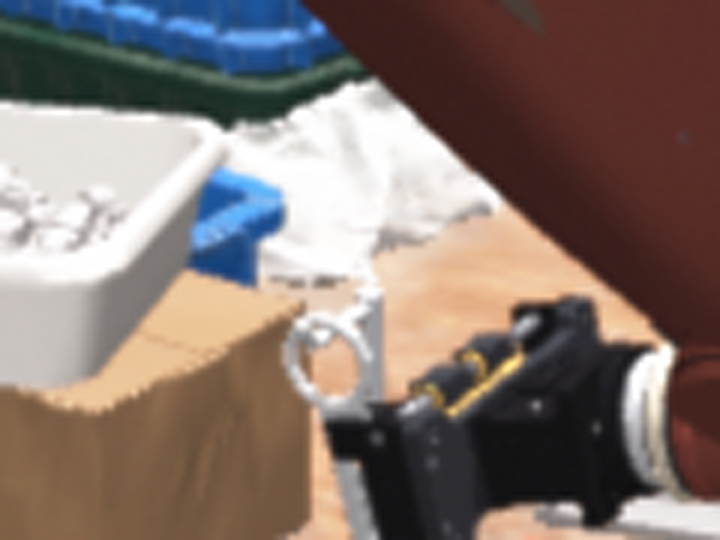

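View pics/w8.png

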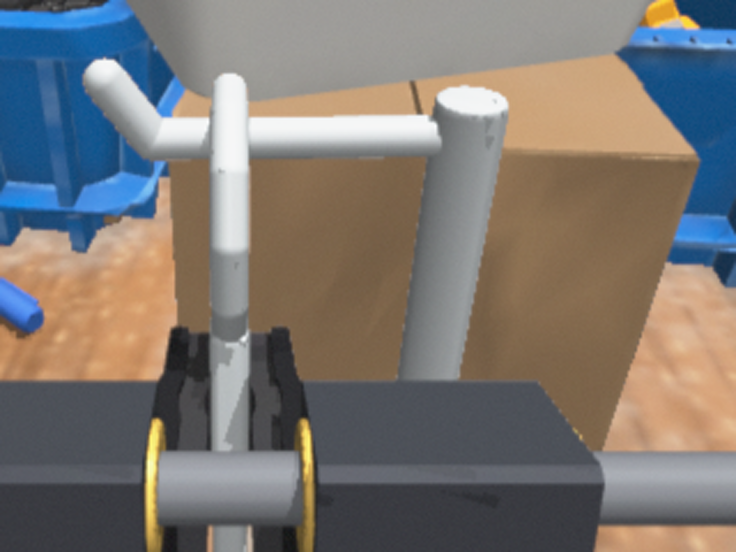

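{"method": "play_rows", "body": {"motion": [{"delta_pos": [0,0,0],"twist": [0,0,0],"hand": 12},{"delta_pos": [0,0,0],"twist": [0,0,0],"hand": 18},{"delta_pos": [0,0,0],"twist": [0,0,0],"hand": 26},{"delta_pos": [0,0,0],"twist": [0,0,0],"hand": 26},{"delta_pos": [0,0,0],"twist": [0,0,0],"hand": 26},{"delta_pos": [-0.3,0,0],"twist": [0,0,0],"hand": 26},{"delta_pos": [-0.7,0,0],"twist": [0,0,0],"hand": 26},{"delta_pos": [-1.2,0,0],"twist": [0,0,0],"hand": 26},{"delta_pos": [-1.6,0,0],"twist": [0,0,0],"hand": 26},{"delta_pos": [-1.6,0,0],"twist": [0,0,0],"hand": 26}]}}

```text
time_s: 8.37
eef_pos: [0.6489, 0.1499, 0.18]
eef_rot: [0.658, 0.741, -0.089, 0.097]
wrist_force: [-0.2, 0.3, 0.3]
width: 0.0261
```

```bash
python3 -c "
from h import *
s=state(); print(s['eef_pos'],s['wrist_force'])
d=snap('scene','s9',(240,110,360,200),6); e=snap('wrist','w9',(220,100,540,340),2.3)
"
```

```text
[0.64889498 0.14988125 0.18004391] [-0.18622942  0.25277861  0.25152378]
```

View pics/s9.png

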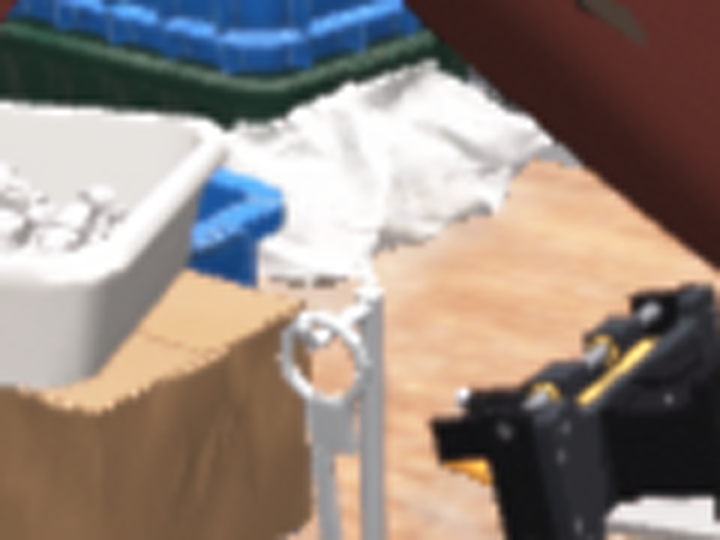

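View pics/w9.png

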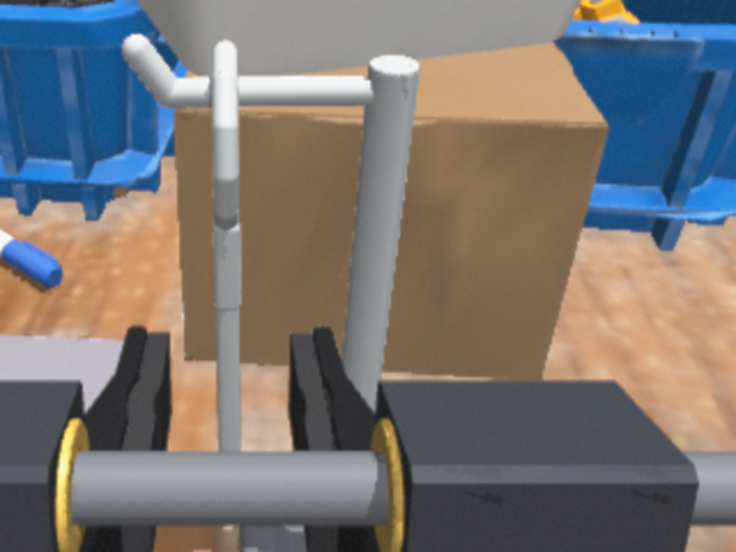

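Pin hangs on the hook arm, released. Backing off and re-orienting for the lid.

{"method": "play_rows", "body": {"motion": [{"delta_pos": [-1,0,0],"twist": [0,0,0],"hand": 40},{"delta_pos": [-2,0,-0.5],"twist": [0,0,0],"hand": 40},{"delta_pos": [-2,-0.5,-1.3],"twist": [0,-1.4,0],"hand": 40},{"delta_pos": [-2,-1,-2],"twist": [0,-2.8,0],"hand": 40},{"delta_pos": [-2,-1.5,-2],"twist": [0,-4.2,0],"hand": 40},{"delta_pos": [-2,-2,-2],"twist": [0,-5.6,0],"hand": 40},{"delta_pos": [-2,-2,-2],"twist": [0,-7,0],"hand": 40},{"delta_pos": [-2,-2,-2],"twist": [0,-8.4,0],"hand": 40},{"delta_pos": [-2,-2,-2],"twist": [0,-9.8,0],"hand": 40},{"delta_pos": [-2,-2,-2],"twist": [0,-11.2,0],"hand": 40}]}}

```text
time_s: 9.3
eef_pos: [0.5753, 0.0883, 0.2784]
eef_rot: [0.537, 0.609, -0.388, 0.435]
wrist_force: [-0.6, 0.5, -0.9]
width: 0.0399
```

```bash
python3 -c "
from h import *
plan([.548,.0664,.23],rdown(96.3))
d=snap('scene','s10',(200,110,400,260),4)
"
```

```text
delta [1.001, -0.739, 0.824] twist [-17.699, -2.981, -2.867] rows 12.7
```

View pics/s10.png

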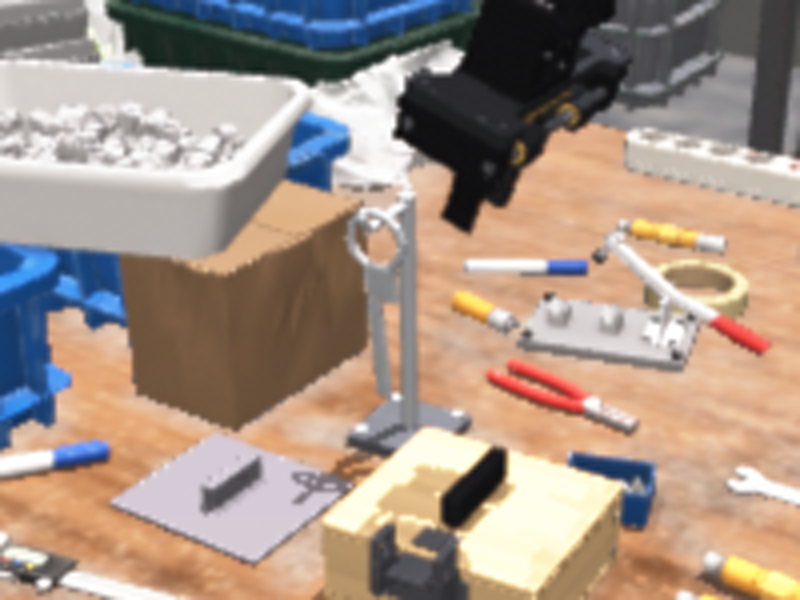

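{"method": "play_rows", "body": {"motion": [{"delta_pos": [0,0,0],"twist": [-17.7,-2.98,-2.87],"hand": 50},{"delta_pos": [0,0,0],"twist": [-17.7,-2.98,-2.87],"hand": 50},{"delta_pos": [0,-0.3,0.3],"twist": [-17.7,-2.98,-2.87],"hand": 50},{"delta_pos": [0,-0.74,0.82],"twist": [-17.7,-2.98,-2.87],"hand": 50},{"delta_pos": [0,-0.74,0.82],"twist": [-17.7,-2.98,-2.87],"hand": 50},{"delta_pos": [0,-0.74,0.82],"twist": [-17.7,-2.98,-2.87],"hand": 50},{"delta_pos": [0,-0.74,0.82],"twist": [-17.7,-2.98,-2.87],"hand": 50},{"delta_pos": [0,-0.74,0.82],"twist": [-17.7,-2.98,-2.87],"hand": 50},{"delta_pos": [0,-0.74,0.82],"twist": [-17.7,-2.98,-2.87],"hand": 50},{"delta_pos": [0,-0.74,0.82],"twist": [-17.7,-2.98,-2.87],"hand": 50}]}}

```text
time_s: 10.18
eef_pos: [0.5489, 0.0546, 0.2656]
eef_rot: [0.094, 0.725, -0.055, 0.68]
wrist_force: [0.6, 0.2, 0.3]
width: 0.0495
```

```bash
python3 -c "
from h import *
plan([.548,.0664,.23],rdown(96.3))
"
```

```text
delta [0.907, 0.241, -0.02] twist [-3.669, -0.697, -0.677] rows 2.7
```

{"method": "play_rows", "body": {"motion": [{"delta_pos": [0.9,0.24,-0.02],"twist": [-3.67,-0.7,-0.68],"hand": 50},{"delta_pos": [0.9,0.24,-0.02],"twist": [-3.67,-0.7,-0.68],"hand": 50},{"delta_pos": [0.9,0.24,-0.02],"twist": [-3.67,-0.7,-0.68],"hand": 50},{"delta_pos": [0.9,0.24,-0.02],"twist": [-3.67,-0.7,-0.68],"hand": 50},{"delta_pos": [0.9,0.24,-0.02],"twist": [-3.67,-0.7,-0.68],"hand": 50},{"delta_pos": [0.9,0.24,-0.02],"twist": [-3.67,-0.7,-0.68],"hand": 50}]}}

```text
time_s: 10.68
eef_pos: [0.5488, 0.0658, 0.2312]
eef_rot: [-0.036, 0.706, 0.036, 0.707]
wrist_force: [-0.3, -0.1, -0.5]
width: 0.0499
```

```bash
python3 -c "
from h import *
d=snap('wrist','w11')
for p in [(.5878,.0708,.093),(.5082,.0620,.093)]: print(w2px(d,p))
plan([.549,.067,.069],rdown(96.3))
"
```

```text
[320.94799971 229.49077287]
[320.18699123 140.98676003]
delta [4.058, 0.036, -0.0] twist [-0.103, 0.015, 0.007] rows 3.9
```

View pics/w11.png

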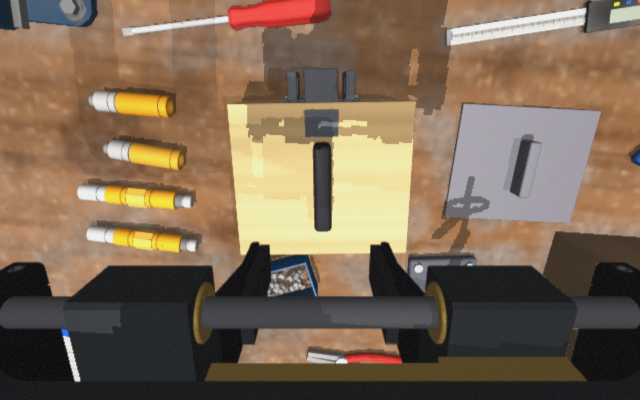

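{"method": "play_rows", "body": {"motion": [{"delta_pos": [1,0.05,0],"twist": [-0.1,0,0],"hand": 50},{"delta_pos": [2,0.05,0],"twist": [-0.1,0,0],"hand": 50},{"delta_pos": [3,0.05,0],"twist": [-0.1,0,0],"hand": 50},{"delta_pos": [3.6,0.05,0],"twist": [-0.1,0,0],"hand": 50},{"delta_pos": [4,0.05,0],"twist": [-0.1,0,0],"hand": 50},{"delta_pos": [4,0.05,0],"twist": [-0.1,0,0],"hand": 12},{"delta_pos": [4,0.05,0],"twist": [-0.1,0,0],"hand": 12},{"delta_pos": [4,0.05,0],"twist": [-0.1,0,0],"hand": 12},{"delta_pos": [4,0.05,0],"twist": [-0.1,0,0],"hand": 12},{"delta_pos": [4,0.05,0],"twist": [-0.1,0,0],"hand": 12}]}}

```text
time_s: 11.57
eef_pos: [0.5492, 0.0674, 0.0716]
eef_rot: [-0.04, 0.705, 0.039, 0.707]
wrist_force: [0.5, 0.9, 0.3]
width: 0.0246
```

{"method": "play_rows", "body": {"motion": [{"delta_pos": [0,0,0],"twist": [0,0,0],"hand": 12},{"delta_pos": [0,0,0],"twist": [0,0,0],"hand": 12},{"delta_pos": [-0.4,0,0],"twist": [0,0,0],"hand": 12},{"delta_pos": [-0.8,0,0],"twist": [0,0,0],"hand": 12},{"delta_pos": [-1.2,0,0],"twist": [0,0,0],"hand": 12},{"delta_pos": [-1.8,0,0],"twist": [0,0,0],"hand": 12},{"delta_pos": [-2.4,0,0],"twist": [0,0,0],"hand": 12},{"delta_pos": [-2.4,0,0],"twist": [0,0,0],"hand": 12}]}}

```text
time_s: 12.23
eef_pos: [0.5517, 0.0677, 0.1725]
eef_rot: [-0.04, 0.703, 0.039, 0.709]
wrist_force: [2.0, -0.3, -0.6]
width: 0.0157
```

```bash
python3 -c "
from h import *
snap('wrist','w12')
s=state();print(s['eef_pos'],s['wrist_force'],s['width'])
d=snap('scene','s12',(220,80,440,260),3.5)
plan([.582,-.315,.170],rdown(92))
plan([.582,-.315,.019],rdown(92))
"
```

```text
[0.55068682 0.06769358 0.17007014] [ 0.46514619 -0.2738302  -2.41420489] 0.0157090981260476
delta [-0.038, -9.599, -0.256] twist [0.884, 0.04, 0.018] rows 9.2
delta [3.737, -9.593, -0.269] twist [0.884, 0.04, 0.018] rows 9.9
```

View pics/s12.png

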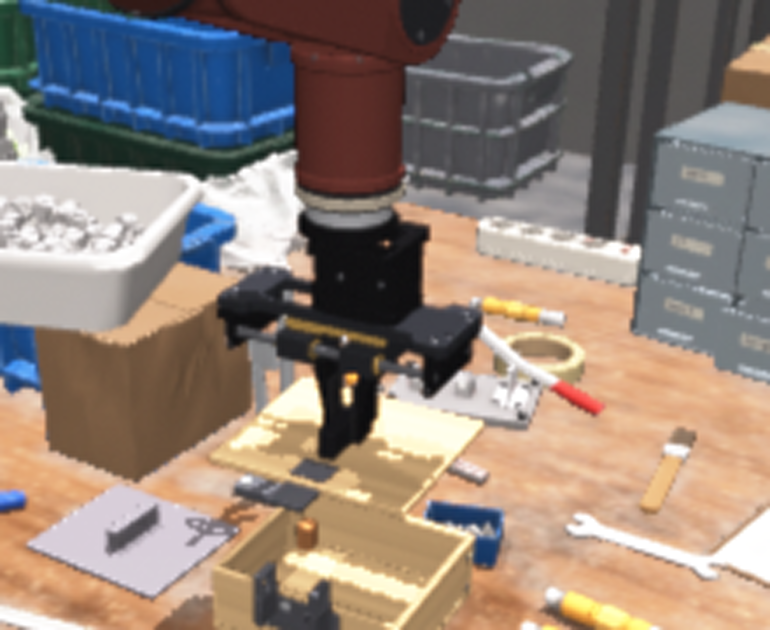

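View pics/w12.png

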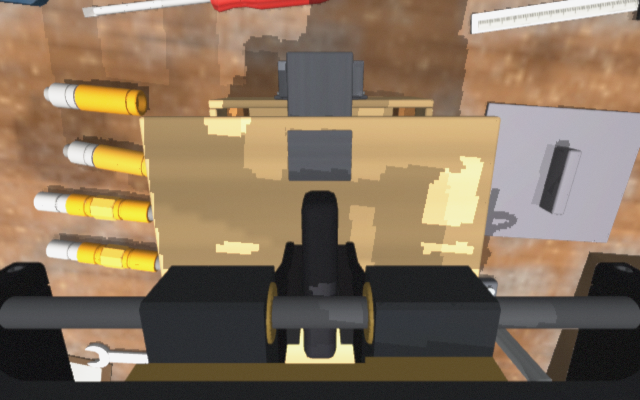

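{"method": "play_rows", "body": {"motion": [{"delta_pos": [0,-0.5,0],"twist": [0,0,0],"hand": 12},{"delta_pos": [0,-1.3,0],"twist": [0,0,0],"hand": 12},{"delta_pos": [0,-2.3,0],"twist": [0.2,0,0],"hand": 12},{"delta_pos": [0,-3.3,0],"twist": [0.4,0,0],"hand": 12},{"delta_pos": [0,-4.3,0],"twist": [0.6,0,0],"hand": 12},{"delta_pos": [0,-5.3,-0.1],"twist": [0.88,0,0],"hand": 12},{"delta_pos": [0,-6.3,-0.2],"twist": [0.88,0,0],"hand": 12},{"delta_pos": [0,-7.3,-0.2],"twist": [0.88,0,0],"hand": 12},{"delta_pos": [0,-8.3,-0.2],"twist": [0.88,0,0],"hand": 12},{"delta_pos": [0,-9,-0.2],"twist": [0.88,0,0],"hand": 12}]}}

```text
time_s: 13.17
eef_pos: [0.5794, -0.2939, 0.1649]
eef_rot: [-0.012, 0.708, 0.012, 0.706]
wrist_force: [-0.1, -0.6, -2.5]
width: 0.0158
```

```bash
python3 -c "
from h import *
plan([.584,-.315,.021],rdown(92))
snap('top','t13',(250,120,490,300),3.3)
"
```

```text
delta [3.597, -0.53, 0.102] twist [-0.017, -0.017, 0.003] rows 3.5
```

View pics/t13.png

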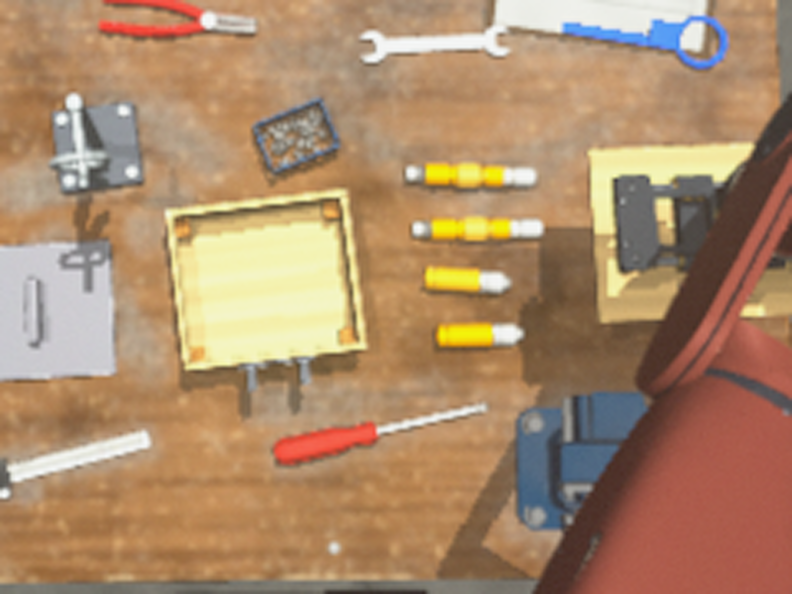

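{"method": "play_rows", "body": {"motion": [{"delta_pos": [0.8,-0.53,0.1],"twist": [0,0,0],"hand": 12},{"delta_pos": [1.6,-0.53,0.1],"twist": [0,0,0],"hand": 12},{"delta_pos": [2.4,-0.53,0.1],"twist": [0,0,0],"hand": 12},{"delta_pos": [3,-0.53,0.1],"twist": [0,0,0],"hand": 12},{"delta_pos": [3.4,-0.53,0.1],"twist": [0,0,0],"hand": 12},{"delta_pos": [3.62,-0.53,0.1],"twist": [0,0,0],"hand": 12},{"delta_pos": [3.62,-0.53,0.1],"twist": [0,0,0],"hand": 12},{"delta_pos": [3.62,-0.53,0.1],"twist": [0,0,0],"hand": 12}]}}

```text
time_s: 13.88
eef_pos: [0.5853, -0.3114, 0.0216]
eef_rot: [-0.013, 0.707, 0.013, 0.707]
wrist_force: [1.0, 0.3, -1.2]
width: 0.0158
```

{"method": "play_rows", "body": {"motion": [{"delta_pos": [0.05,0,0],"twist": [0,0,0],"hand": 12},{"delta_pos": [0.08,0,0],"twist": [0,0,0],"hand": 12},{"delta_pos": [0.08,0,0],"twist": [0,0,0],"hand": 12},{"delta_pos": [0.08,0,0],"twist": [0,0,0],"hand": 20},{"delta_pos": [0.08,0,0],"twist": [0,0,0],"hand": 40},{"delta_pos": [0.08,0,0],"twist": [0,0,0],"hand": 40},{"delta_pos": [0.08,0,0],"twist": [0,0,0],"hand": 40},{"delta_pos": [-1,0,0],"twist": [0,0,0],"hand": 40},{"delta_pos": [-2,0,0],"twist": [0,0,0],"hand": 40},{"delta_pos": [-3,0,0],"twist": [0,0,0],"hand": 40}]}}

```text
time_s: 14.72
eef_pos: [0.5852, -0.3117, 0.1438]
eef_rot: [-0.013, 0.707, 0.012, 0.707]
wrist_force: [0.5, -0.7, 0.4]
width: 0.0396
```

```bash
python3 -c "
from h import *
s=state();print(s['eef_pos'],s['wrist_force'],s['joint_pos'].round(2))
snap('top','t14',(250,120,490,300),3.3); snap('scene','s14')
plan([.652,-.133,.20],rdown(179))
"
```

```text
[ 0.58519542 -0.31166138  0.14377333] [ 0.51908361 -0.65340236  0.38968799] [-0.61  0.37  1.49 -0.    1.28 -2.21]
delta [-1.199, 4.486, 1.715] twist [-17.394, 0.035, 0.22] rows 12.1
```

View pics/t14.png

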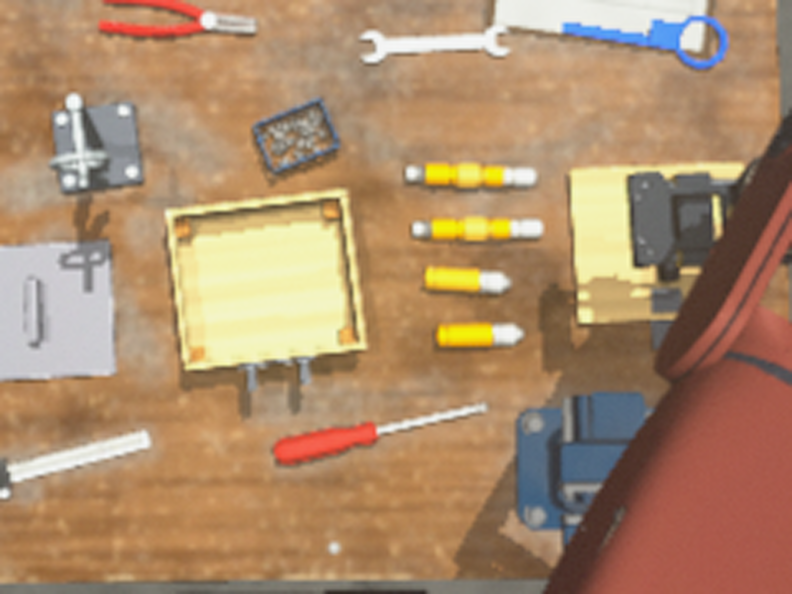

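View pics/s14.png

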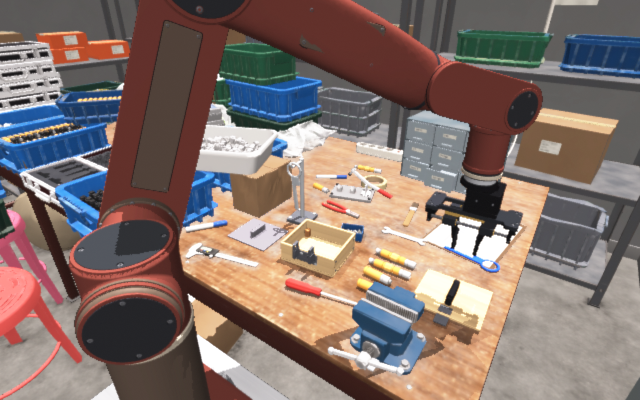

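```bash
python3 -c "
from h import *
plan([.652,-.133,.20],rdown(-1.3))
"
```

```text
delta [-1.199, 4.486, 1.715] twist [18.665, 0.224, -0.036] rows 13.0
```

{"method": "play_rows", "body": {"motion": [{"delta_pos": [-1.2,0,0],"twist": [18.66,0.2,0],"hand": 40},{"delta_pos": [-1.2,0.5,0.2],"twist": [18.66,0.2,0],"hand": 40},{"delta_pos": [-1.2,4.49,1.71],"twist": [18.66,0.2,0],"hand": 40},{"delta_pos": [-1.2,4.49,1.71],"twist": [18.66,0.2,0],"hand": 40},{"delta_pos": [-1.2,4.49,1.71],"twist": [18.66,0.2,0],"hand": 40},{"delta_pos": [-1.2,4.49,1.71],"twist": [18.66,0.2,0],"hand": 40},{"delta_pos": [-1.2,4.49,1.71],"twist": [18.66,0.2,0],"hand": 40},{"delta_pos": [-1.2,4.49,1.71],"twist": [18.66,0.2,0],"hand": 40},{"delta_pos": [-1.2,4.49,1.71],"twist": [18.66,0.2,0],"hand": 40},{"delta_pos": [-1.2,4.49,1.71],"twist": [18.66,0.2,0],"hand": 40}]}}

```text
time_s: 15.65
eef_pos: [0.648, -0.1293, 0.1909]
eef_rot: [0.401, 0.586, -0.401, 0.579]
wrist_force: [0.5, 0.3, 0.0]
width: 0.04
```

```bash
python3 -c "
from h import *
plan([.652,-.133,.20],rdown(-1.3))
"
```

```text
delta [-0.229, 0.058, 0.12] twist [4.431, -0.078, 0.084] rows 3.1
```

{"method": "play_rows", "body": {"motion": [{"delta_pos": [-0.2,0.06,0.12],"twist": [4.43,-0.08,0.08],"hand": 40},{"delta_pos": [-0.2,0.06,0.12],"twist": [4.43,-0.08,0.08],"hand": 40},{"delta_pos": [-0.2,0.06,0.12],"twist": [4.43,-0.08,0.08],"hand": 40},{"delta_pos": [-0.2,0.06,0.12],"twist": [4.43,-0.08,0.08],"hand": 40},{"delta_pos": [-0.2,0.06,0.12],"twist": [4.43,-0.08,0.08],"hand": 40},{"delta_pos": [-0.2,0.06,0.12],"twist": [4.43,-0.08,0.08],"hand": 40}]}}

```text
time_s: 16.15
eef_pos: [0.6517, -0.1337, 0.1987]
eef_rot: [-0.503, -0.497, 0.504, -0.496]
wrist_force: [-0.1, 0.2, -0.7]
width: 0.0397
```

```bash
python3 -c "
from h import *
d=snap('wrist','w15')
for p in [(.6512,-.0718,.0105),(.6512,-.1938,.0105),(.6001,-.0766,.0105)]: print(w2px(d,p))
plan([.652,-.133,.003],rdown(-1.3))
"
```

```text
[318.17497308 111.1839144 ]
[319.94368825 229.69403637]
[265.0426323 117.1023148]
delta [4.891, 0.012, -0.018] twist [0.091, 0.0, 0.01] rows 4.7
```

View pics/w15.png

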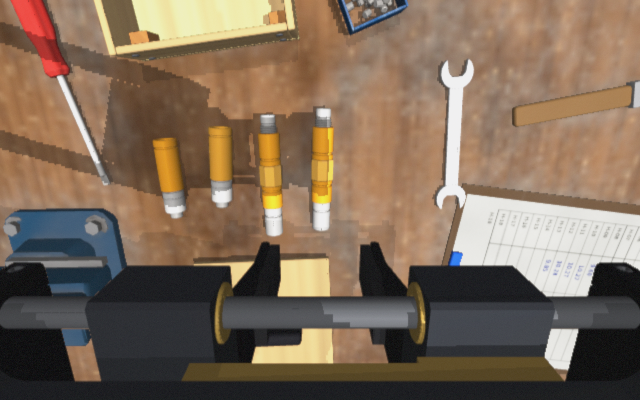

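{"method": "play_rows", "body": {"motion": [{"delta_pos": [1,0.05,0],"twist": [0.1,0,0],"hand": 40},{"delta_pos": [2,0.05,0],"twist": [0.1,0,0],"hand": 40},{"delta_pos": [3,0.05,0],"twist": [0.1,0,0],"hand": 40},{"delta_pos": [4,0.05,0],"twist": [0.1,0,0],"hand": 40},{"delta_pos": [4.6,0.05,0],"twist": [0.1,0,0],"hand": 40},{"delta_pos": [4.86,0.05,0],"twist": [0.1,0,0],"hand": 40},{"delta_pos": [4.86,0.05,0],"twist": [0.1,0,0],"hand": 40},{"delta_pos": [4.86,0.05,0],"twist": [0.1,0,0],"hand": 15},{"delta_pos": [4.86,0.05,0],"twist": [0.1,0,0],"hand": 15},{"delta_pos": [4.86,0.05,0],"twist": [0.1,0,0],"hand": 15}]}}

```text
time_s: 17.03
eef_pos: [0.6546, -0.1341, 0.0056]
eef_rot: [0.507, 0.493, -0.506, 0.494]
wrist_force: [-0.2, 0.1, 0.3]
width: 0.0274
```

{"method": "play_rows", "body": {"motion": [{"delta_pos": [0,0,0],"twist": [0,0,0],"hand": 15},{"delta_pos": [0,0,0],"twist": [0,0,0],"hand": 15},{"delta_pos": [0,0,0],"twist": [0,0,0],"hand": 15},{"delta_pos": [-0.5,0,0],"twist": [0,0,0],"hand": 15},{"delta_pos": [-1.2,0,0],"twist": [0,0,0],"hand": 15},{"delta_pos": [-2,0,0],"twist": [0,0,0],"hand": 15},{"delta_pos": [-3,0,0],"twist": [0,0,0],"hand": 15},{"delta_pos": [-3.5,0,0],"twist": [0,0,0],"hand": 15}]}}

```text
time_s: 17.7
eef_pos: [0.6554, -0.1342, 0.1492]
eef_rot: [0.507, 0.492, -0.506, 0.495]
wrist_force: [1.1, 0.3, -0.3]
width: 0.0208
```

```bash
cat >> h.py <<'E'
def cr(x,y,z):
    a=np.radians(6.3); return [.549+np.cos(a)*x-np.sin(a)*y,.067+np.sin(a)*x+np.cos(a)*y,z]
E
python3 -c "
from h import *
snap('wrist','w16')
print(cr(0,-.028,.15)); plan(cr(0,-.028,.15),rdown(-83.7)); plan(cr(0,-.028,.15),rdown(96.3))
print(state()['joint_pos'])
snap('top','t16')
"
```

```text
[np.float64(0.5520725607105493), np.float64(0.03916909324725497), 0.15]
delta [0.041, -2.751, -4.282] twist [16.439, -0.052, -0.122] rows 11.5
delta [0.041, -2.751, -4.282] twist [-19.561, 0.127, -0.054] rows 13.7
[-3.19620884e-01  3.72689234e-01  1.47179041e+00 -2.17036986e-04
  1.28649704e+00 -2.93316996e-01]
```

View pics/w16.png

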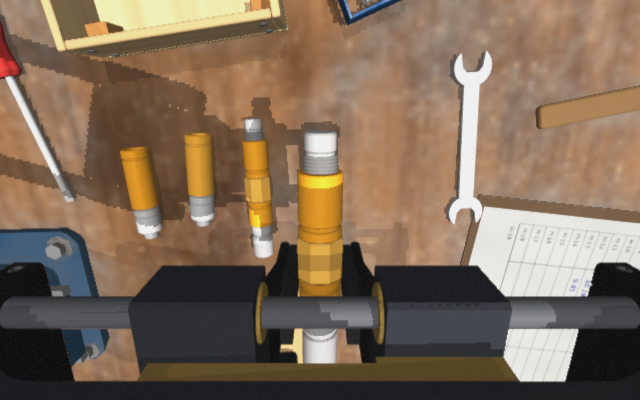

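{"method": "play_rows", "body": {"motion": [{"delta_pos": [0,-0.3,-0.5],"twist": [16.44,0,0],"hand": 15},{"delta_pos": [0,-0.7,-1.2],"twist": [16.44,0,0],"hand": 15},{"delta_pos": [0,-1.2,-2],"twist": [16.44,0,0],"hand": 15},{"delta_pos": [0,-1.8,-3],"twist": [16.44,0,0],"hand": 15},{"delta_pos": [0,-2.3,-3.8],"twist": [16.44,0,0],"hand": 15},{"delta_pos": [0,-2.75,-4.28],"twist": [16.44,0,0],"hand": 15},{"delta_pos": [0,-2.75,-4.28],"twist": [16.44,0,0],"hand": 15},{"delta_pos": [0,-2.75,-4.28],"twist": [16.44,0,0],"hand": 15},{"delta_pos": [0,-2.75,-4.28],"twist": [16.44,0,0],"hand": 15},{"delta_pos": [0,-2.75,-4.28],"twist": [16.44,0,0],"hand": 15}]}}

```text
time_s: 18.63
eef_pos: [0.5469, 0.0408, 0.1425]
eef_rot: [-0.698, -0.102, 0.701, -0.102]
wrist_force: [-0.2, -0.8, -2.3]
width: 0.0205
```

{"method": "play_rows", "body": {"motion": [{"delta_pos": [0,0,0],"twist": [0,0,0],"hand": 15}]}}

```text
time_s: 18.72
eef_pos: [0.547, 0.0405, 0.1426]
eef_rot: [-0.698, -0.102, 0.701, -0.102]
wrist_force: [-0.2, 0.1, -0.6]
width: 0.0207
```

```bash
python3 -c "
from h import *
plan(cr(0,-.028,.15),rdown(-83.7))
"
```

```text
delta [-0.185, 0.068, -0.111] twist [2.065, 0.04, 0.01] rows 1.4
```

{"method": "play_rows", "body": {"motion": [{"delta_pos": [-0.1,0.07,-0.11],"twist": [2.06,0.04,0],"hand": 15},{"delta_pos": [-0.1,0.07,-0.11],"twist": [2.06,0.04,0],"hand": 15},{"delta_pos": [-0.1,0.07,-0.11],"twist": [2.06,0.04,0],"hand": 15},{"delta_pos": [-0.1,0.07,-0.11],"twist": [2.06,0.04,0],"hand": 15}]}}

```text
time_s: 19.05
eef_pos: [0.5526, 0.0389, 0.1473]
eef_rot: [0.706, 0.042, -0.706, 0.042]
wrist_force: [-0.3, -0.6, -0.7]
width: 0.0211
```

```bash
python3 -c "
from h import *
d=snap('wrist','w17')
for p in [(.068,.078,.060),(-.068,.078,.06),(.068,-.078,.06),(-.068,-.078,.06)]: print(p,w2px(d,cr(*p)).round(0))
plan(cr(0,-.028,.0085),rdown(-83.7))
"
```

```text
(0.068, 0.078, 0.06) [164. 111.]
(-0.068, 0.078, 0.06) [185. 287.]
(0.068, -0.078, 0.06) [393. 113.]
(-0.068, -0.078, 0.06) [381. 289.]
delta [3.473, -0.006, 0.016] twist [0.099, -0.012, 0.008] rows 3.3
```

View pics/w17.png

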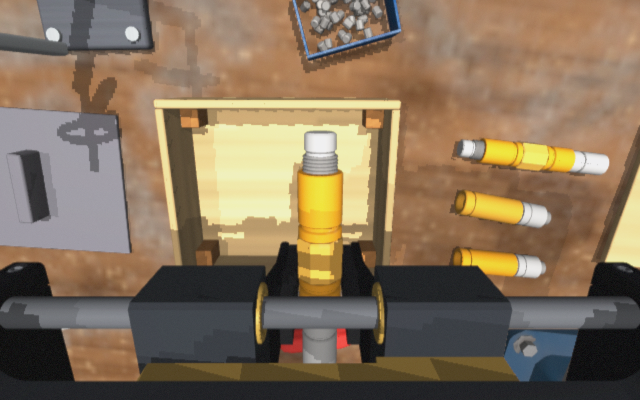

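```bash
python3 -c "
from h import *
d=load('w17')
for v in (129,131,133):
  p=px2w(d,320,v,.155); q=np.array(p)-cr(0,0,0); a=np.radians(6.3); print(v,np.cos(a)*q[0]+np.sin(a)*q[1],-np.sin(a)*q[0]+np.cos(a)*q[1])
"
```

```text
129 0.06745345445817558 -0.028206442991714965
131 0.06660868835983232 -0.02821448951468391
133 0.06576107847613562 -0.028222563125132084
```

{"method": "play_rows", "body": {"motion": [{"delta_pos": [0,0,0.13],"twist": [0.1,0,0],"hand": 15},{"delta_pos": [0.8,0,0.13],"twist": [0.1,0,0],"hand": 15},{"delta_pos": [1.6,0,0.13],"twist": [0.1,0,0],"hand": 15},{"delta_pos": [2.3,0,0.13],"twist": [0.1,0,0],"hand": 15},{"delta_pos": [2.8,0,0.13],"twist": [0.1,0,0],"hand": 15},{"delta_pos": [3.2,0,0.13],"twist": [0.1,0,0],"hand": 15},{"delta_pos": [3.4,0,0.13],"twist": [0.1,0,0],"hand": 15},{"delta_pos": [3.4,0,0.13],"twist": [0.1,0,0],"hand": 15},{"delta_pos": [3.4,0,0.13],"twist": [0.1,0,0],"hand": 15}]}}

```text
time_s: 19.85
eef_pos: [0.5484, 0.0384, 0.0125]
eef_rot: [0.707, 0.038, -0.705, 0.038]
wrist_force: [0.2, -0.4, -1.3]
width: 0.0209
```

{"method": "play_rows", "body": {"motion": [{"delta_pos": [0,0,0],"twist": [0,0,0],"hand": 26},{"delta_pos": [0,0,0],"twist": [0,0,0],"hand": 36},{"delta_pos": [0,0,0],"twist": [0,0,0],"hand": 36},{"delta_pos": [0,0,0],"twist": [0,0,0],"hand": 36},{"delta_pos": [0,0,0],"twist": [0,0,0],"hand": 36},{"delta_pos": [-1,0,0],"twist": [0,0,0],"hand": 36},{"delta_pos": [-2,0,0],"twist": [0,0,0],"hand": 36},{"delta_pos": [-3,0,0],"twist": [0,0,0],"hand": 36},{"delta_pos": [-4,0,0],"twist": [0,0,0],"hand": 40},{"delta_pos": [-4,0,0],"twist": [0,0,0],"hand": 40}]}}

```text
time_s: 20.68
eef_pos: [0.5536, 0.038, 0.1824]
eef_rot: [0.712, 0.037, -0.7, 0.038]
wrist_force: [0.8, -0.5, 1.3]
width: 0.0389
```

```bash
python3 -c "
from h import *
d=snap('wrist','w18'); d=snap('top','t18',(250,120,490,300),3.3)
def q(x,y,z): return px2w(d,x/3.3+250,y/3.3+120,z).round(4)
s=state(); print(s['eef_pos'])
plan([.603,-.137,.16],rdown(-0.6))
"
```

```text
[0.54989199 0.03817029 0.17524003]
delta [0.391, 4.495, -0.854] twist [-16.665, -0.073, -0.076] rows 11.6
```

View pics/w18.png

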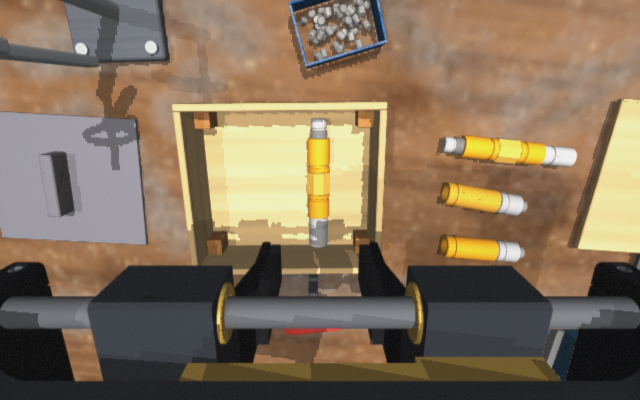

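View pics/t18.png

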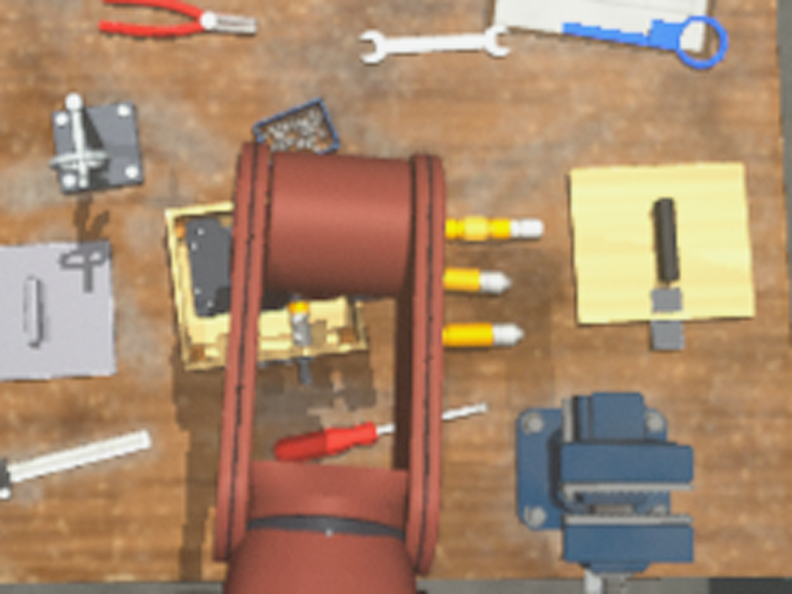

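{"method": "play_rows", "body": {"motion": [{"delta_pos": [0,0.7,-0.1],"twist": [-16.67,0,0],"hand": 40},{"delta_pos": [0,1.6,-0.3],"twist": [-16.67,0,0],"hand": 40},{"delta_pos": [0,2.5,-0.5],"twist": [-16.67,0,0],"hand": 40},{"delta_pos": [0,3.5,-0.7],"twist": [-16.67,0,0],"hand": 40},{"delta_pos": [0,4.5,-0.85],"twist": [-16.67,0,0],"hand": 40},{"delta_pos": [0,4.5,-0.85],"twist": [-16.67,0,0],"hand": 40},{"delta_pos": [0,4.5,-0.85],"twist": [-16.67,0,0],"hand": 40},{"delta_pos": [0,4.5,-0.85],"twist": [-16.67,0,0],"hand": 40},{"delta_pos": [0,4.5,-0.85],"twist": [-16.67,0,0],"hand": 40},{"delta_pos": [0,4.5,-0.85],"twist": [-16.67,0,0],"hand": 40}]}}

```text
time_s: 21.62
eef_pos: [0.5995, -0.1369, 0.1696]
eef_rot: [0.55, 0.446, -0.55, 0.444]
wrist_force: [0.3, -0.7, 1.5]
width: 0.0402
```

```bash
python3 -c "
from h import *
plan([.603,-.137,.19],rdown(-0.6))
"
```

```text
delta [-0.51, 0.086, -0.017] twist [-2.288, -0.023, 0.018] rows 1.6
```

{"method": "play_rows", "body": {"motion": [{"delta_pos": [-0.5,0.09,0],"twist": [-2.29,0,0],"hand": 40},{"delta_pos": [-0.5,0.09,0],"twist": [-2.29,0,0],"hand": 40},{"delta_pos": [-0.5,0.09,0],"twist": [-2.29,0,0],"hand": 40},{"delta_pos": [-0.5,0.09,0],"twist": [-2.29,0,0],"hand": 40}]}}

```text
time_s: 21.95
eef_pos: [0.6033, -0.1376, 0.1904]
eef_rot: [0.505, 0.496, -0.504, 0.495]
wrist_force: [-0.4, -0.8, -0.1]
width: 0.0401
```

```bash
python3 -c "
from h import *
d=snap('wrist','w19',(220,60,540,300),2.4)
s=state(); print(s['eef_pos'])
plan([.603,-.137,.005],rdown(-0.6))
for x in (.600,.603): print((w2px(d,(x,-.137,.0105))-[220,60])*2.4, (w2px(d,(x,-.198,.0105))-[220,60])*2.4,(w2px(d,(x,-.076,.0105))-[220,60])*2.4)
"
```

```text
[ 0.60324874 -0.13750552  0.19030259]
delta [4.633, -0.004, -0.004] twist [-0.094, -0.021, 0.006] rows 4.4
[230.69637467 278.80132715] [233.72330676 416.25644358] [227.33450521 126.13646911]
[237.99943981 278.67030771] [240.66271093 416.13892146] [235.04145468 125.98960212]
```

View pics/w19.png

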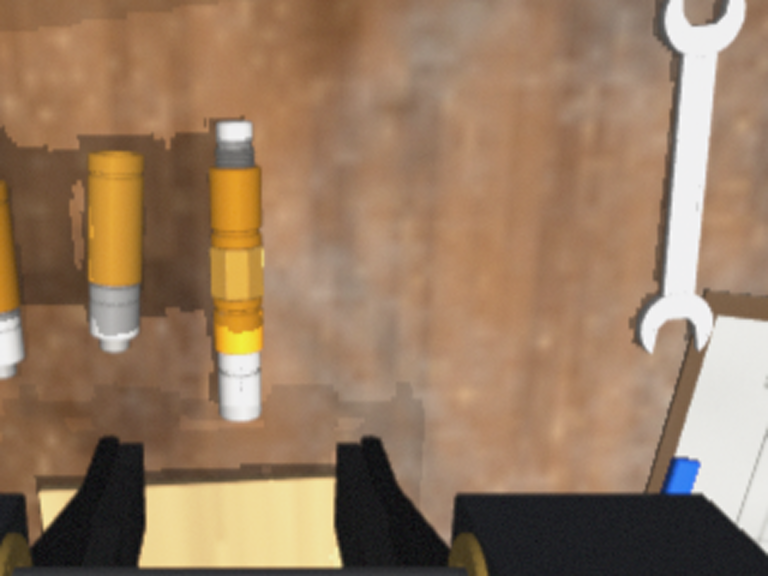

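{"method": "play_rows", "body": {"motion": [{"delta_pos": [1,0,0],"twist": [0,0,0],"hand": 40},{"delta_pos": [2,0,0],"twist": [0,0,0],"hand": 40},{"delta_pos": [3,0,0],"twist": [0,0,0],"hand": 40},{"delta_pos": [4,0,0],"twist": [0,0,0],"hand": 40},{"delta_pos": [4.5,0,0],"twist": [0,0,0],"hand": 40},{"delta_pos": [4.63,0,0],"twist": [0,0,0],"hand": 40},{"delta_pos": [4.63,0,0],"twist": [0,0,0],"hand": 40},{"delta_pos": [4.63,0,0],"twist": [0,0,0],"hand": 15},{"delta_pos": [4.63,0,0],"twist": [0,0,0],"hand": 15},{"delta_pos": [4.63,0,0],"twist": [0,0,0],"hand": 15}]}}

```text
time_s: 22.83
eef_pos: [0.6067, -0.1384, 0.0097]
eef_rot: [0.506, 0.494, -0.503, 0.498]
wrist_force: [-0.9, 0.6, -0.4]
width: 0.0272
```

{"method": "play_rows", "body": {"motion": [{"delta_pos": [0,0,0],"twist": [0,0,0],"hand": 15},{"delta_pos": [0,0,0],"twist": [0,0,0],"hand": 15},{"delta_pos": [0,0,0],"twist": [0,0,0],"hand": 15},{"delta_pos": [-0.5,0,0],"twist": [0,0,0],"hand": 15},{"delta_pos": [-1.2,0,0],"twist": [0,0,0],"hand": 15},{"delta_pos": [-2,0,0],"twist": [0,0,0],"hand": 15},{"delta_pos": [-3,0,0],"twist": [0,0,0],"hand": 15},{"delta_pos": [-3.5,0,0],"twist": [0,0,0],"hand": 15},{"delta_pos": [-3.5,0,0],"twist": [0,0,0],"hand": 15}]}}

```text
time_s: 23.58
eef_pos: [0.6086, -0.1392, 0.1548]
eef_rot: [0.507, 0.492, -0.501, 0.5]
wrist_force: [1.1, 0.2, -0.1]
width: 0.0204
```

```bash
python3 -c "
from h import *
plan(cr(0,.028,.15),rdown(-83.7))
"
```

```text
delta [0.079, -1.661, -5.826] twist [16.556, -0.088, -0.16] rows 11.6
```

{"method": "play_rows", "body": {"motion": [{"delta_pos": [0,-0.2,-0.6],"twist": [16.56,0,0],"hand": 15},{"delta_pos": [0,-0.5,-1.5],"twist": [16.56,0,0],"hand": 15},{"delta_pos": [0,-0.8,-2.4],"twist": [16.56,0,0],"hand": 15},{"delta_pos": [0,-1.1,-3.3],"twist": [16.56,0,0],"hand": 15},{"delta_pos": [0,-1.3,-4.2],"twist": [16.56,0,0],"hand": 15},{"delta_pos": [0,-1.5,-5.1],"twist": [16.56,0,0],"hand": 15},{"delta_pos": [0,-1.66,-5.83],"twist": [16.56,0,0],"hand": 15},{"delta_pos": [0,-1.66,-5.83],"twist": [16.56,0,0],"hand": 15},{"delta_pos": [0,-1.66,-5.83],"twist": [16.56,0,0],"hand": 15},{"delta_pos": [0,-1.66,-5.83],"twist": [16.56,0,0],"hand": 15}]}}

```text
time_s: 24.42
eef_pos: [0.5409, 0.0974, 0.1462]
eef_rot: [0.699, 0.11, -0.698, 0.109]
wrist_force: [-0.4, -0.2, -0.9]
width: 0.0202
```

```bash
python3 -c "
from h import *
plan(cr(0,.028,.15),rdown(-83.7))
"
```

```text
delta [-0.096, 0.099, -0.099] twist [2.301, -0.019, 0.004] rows 1.6
```

{"method": "play_rows", "body": {"motion": [{"delta_pos": [-0.1,0.1,-0.1],"twist": [2.3,0,0],"hand": 15},{"delta_pos": [-0.1,0.1,-0.1],"twist": [2.3,0,0],"hand": 15},{"delta_pos": [-0.1,0.1,-0.1],"twist": [2.3,0,0],"hand": 15},{"delta_pos": [-0.1,0.1,-0.1],"twist": [2.3,0,0],"hand": 15},{"delta_pos": [-0.1,0.1,-0.1],"twist": [2.3,0,0],"hand": 15}]}}

```text
time_s: 24.83
eef_pos: [0.5463, 0.0938, 0.1505]
eef_rot: [0.706, 0.041, -0.705, 0.041]
wrist_force: [-0.1, 0.3, -0.6]
width: 0.0206
```

```bash
python3 -c "
from h import *
d=snap('wrist','w20'); s=state(); print(s['eef_pos'])
for v in (124,127,130,133):
  p=px2w(d,320,v,s['eef_pos'][2]+.007); q=np.array(p)-cr(0,0,0); a=np.radians(6.3); print(v,np.cos(a)*q[0]+np.sin(a)*q[1],-np.sin(a)*q[0]+np.cos(a)*q[1])
plan(cr(0,.028,.0115),rdown(-83.7))
"
```

```text
[0.54640435 0.09380574 0.15062772]
124 0.06931014120389188 0.02694136289585606
127 0.06804759745497918 0.026932215238316647
130 0.0667787099818682 0.026923021617842054
133 0.06550343085252597 0.02691378168714464
delta [3.478, -0.025, 0.015] twist [0.073, -0.021, 0.006] rows 3.3
```

View pics/w20.png

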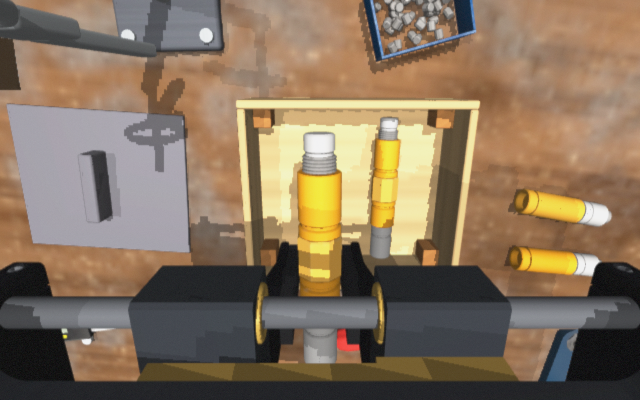

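{"method": "play_rows", "body": {"motion": [{"delta_pos": [0,0,0.13],"twist": [0,0,0],"hand": 15},{"delta_pos": [0.8,0,0.13],"twist": [0,0,0],"hand": 15},{"delta_pos": [1.6,0,0.13],"twist": [0,0,0],"hand": 15},{"delta_pos": [2.3,0,0.13],"twist": [0,0,0],"hand": 15},{"delta_pos": [2.8,0,0.13],"twist": [0,0,0],"hand": 15},{"delta_pos": [3.2,0,0.13],"twist": [0,0,0],"hand": 15},{"delta_pos": [3.42,0,0.13],"twist": [0,0,0],"hand": 15},{"delta_pos": [3.42,0,0.13],"twist": [0,0,0],"hand": 15},{"delta_pos": [3.42,0,0.13],"twist": [0,0,0],"hand": 15}]}}

```text
time_s: 25.63
eef_pos: [0.5421, 0.0933, 0.0147]
eef_rot: [0.707, 0.041, -0.705, 0.041]
wrist_force: [0.1, 0.2, -1.3]
width: 0.0204
```

{"method": "play_rows", "body": {"motion": [{"delta_pos": [0.04,0,0],"twist": [0,0,0],"hand": 15},{"delta_pos": [0.07,0,0],"twist": [0,0,0],"hand": 15},{"delta_pos": [0.07,0,0],"twist": [0,0,0],"hand": 15},{"delta_pos": [0.07,0,0],"twist": [0,0,0],"hand": 15}]}}

```text
time_s: 25.97
eef_pos: [0.5425, 0.0933, 0.0137]
eef_rot: [0.707, 0.041, -0.705, 0.041]
wrist_force: [-5.5, -0.5, 14.0]
width: 0.0203
```

{"method": "play_rows", "body": {"motion": [{"delta_pos": [0,0,0],"twist": [0,0,0],"hand": 26},{"delta_pos": [0,0,0],"twist": [0,0,0],"hand": 36},{"delta_pos": [0,0,0],"twist": [0,0,0],"hand": 36},{"delta_pos": [0,0,0],"twist": [0,0,0],"hand": 36},{"delta_pos": [0,0,0],"twist": [0,0,0],"hand": 36},{"delta_pos": [-1,0,0],"twist": [0,0,0],"hand": 36},{"delta_pos": [-2,0,0],"twist": [0,0,0],"hand": 36},{"delta_pos": [-3,0,0],"twist": [0,0,0],"hand": 36},{"delta_pos": [-4,0,0],"twist": [0,0,0],"hand": 40},{"delta_pos": [-4,0,0],"twist": [0,0,0],"hand": 40}]}}

```text
time_s: 26.8
eef_pos: [0.5471, 0.0934, 0.1813]
eef_rot: [0.712, 0.041, -0.7, 0.04]
wrist_force: [1.6, -0.4, 1.3]
width: 0.0389
```

```bash
python3 -c "
from h import *
d=snap('wrist','w21'); s=state(); print(s['eef_pos'])
"
```

```text
[0.54548987 0.09333579 0.17749014]
```

View pics/w21.png

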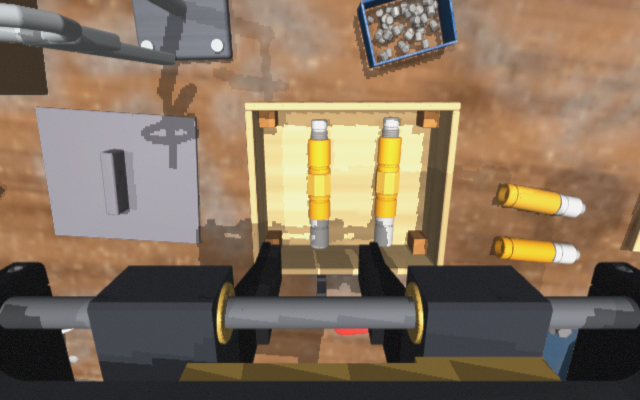

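```bash
python3 -c "
from h import *
d=load('w21'); crop('w21','w21c',(20,90,220,260),4)
D=np.array([px2w(d,*c,.004) for c in [(38,108),(197,118),(198,243),(57,236)]]); print(D.round(4),D.mean(0).round(4))
for i in range(4): v=D[(i+1)%4]-D[i]; print(np.linalg.norm(v).round(4),np.degrees(np.arctan2(v[1],v[0])).round(1))
"
```

```text
[[0.5857 0.3598 0.004 ]
 [0.5934 0.2135 0.004 ]
 [0.4667 0.2104 0.004 ]
 [0.458  0.3545 0.004 ]] [0.5259 0.2845 0.004 ]
0.1465 -87.0
0.1268 -178.6
0.1444 93.5
0.1278 2.4
```

View pics/w21c.png

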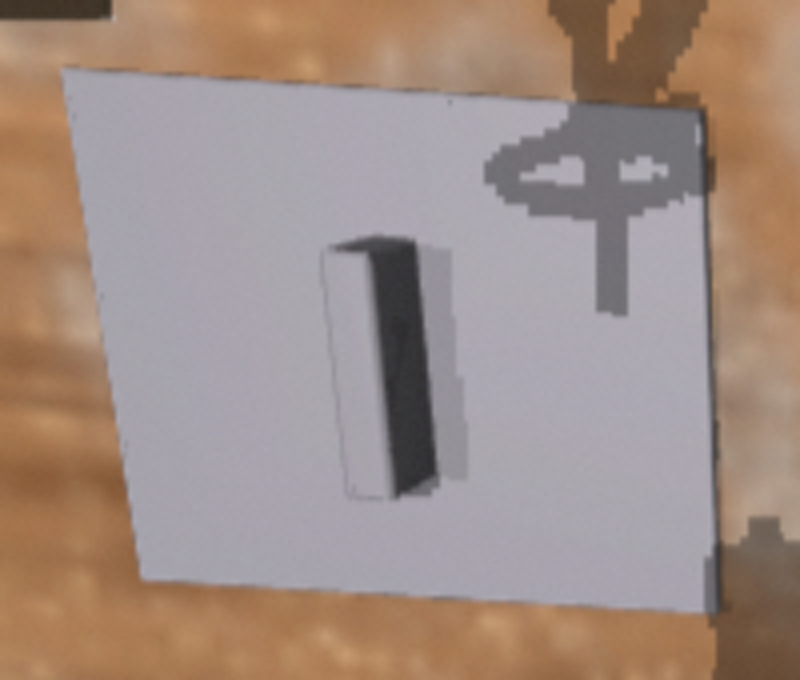

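```bash
python3 -c "
from h import *
crop('top0','tr',(70,90,290,250),3.5); crop('scene0','tr2',(140,110,320,230),4.2)
"
```

```text
(no output)
```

View pics/tr.png

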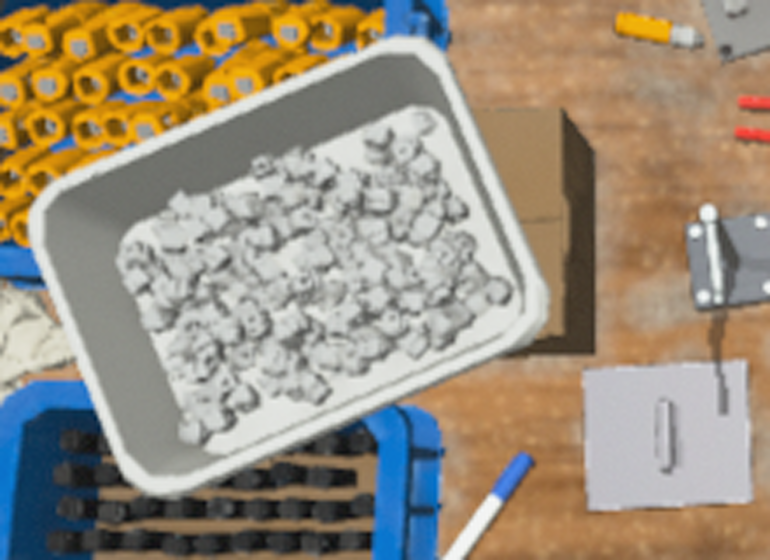

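View pics/tr2.png

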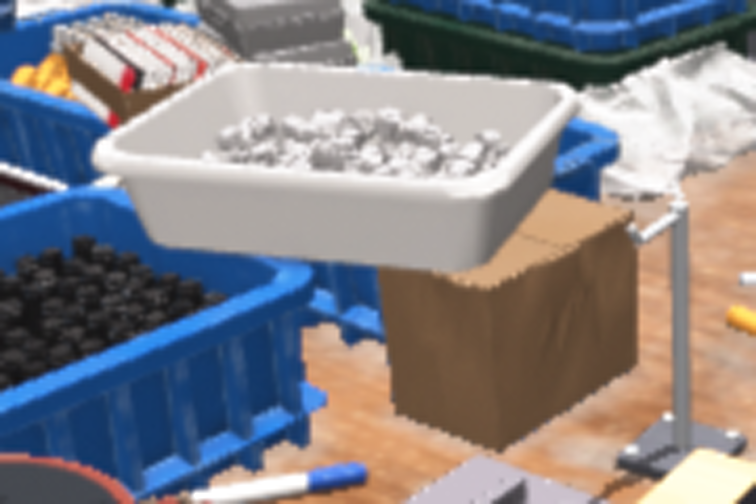

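```bash
python3 -c "
from h import *
d=load('top0')
print('carton base',px2w(d,240,190.6,0)); print('carton top',px2w(d,70+560/3.5,90+345/3.5,.2))
for z in (.22,.28,.33): print('tray',z,px2w(d,226,178.6,z),px2w(d,70+180/3.5,90+490/3.5,z))
s=load('scene0')
for z in (.2,.22,.25,.28,.3,.33):print(z, px2w(s,140+505/4.2,110+180/4.2,z), 'bot',px2w(s,140+480/4.2,110+268/4.2,z))
"
```

```text
carton base [0.59861307 0.35122905 0.        ]
carton top [0.58217439 0.34250984 0.2       ]
tray 0.22 [0.6067032  0.34959703 0.22      ] [0.47152297 0.62076745 0.22      ]
tray 0.28 [0.59841298 0.33690797 0.28      ] [0.47019224 0.59411771 0.28      ]
tray 0.33 [0.59150447 0.32633374 0.33      ] [0.4690833 0.5719096 0.33     ]
0.2 [0.68049654 0.40321921 0.2       ] bot [0.54267616 0.30009854 0.2       ]
0.22 [0.64337078 0.36719625 0.22      ] bot [0.51145532 0.2684938  0.22      ]
0.25 [0.58768213 0.31316182 0.25      ] bot [0.46462407 0.22108669 0.25      ]
0.28 [0.53199349 0.25912738 0.28      ] bot [0.41779282 0.17367958 0.28      ]
0.3 [0.49486773 0.22310443 0.3       ] bot [0.38657198 0.14207484 0.3       ]
0.33 [0.43917908 0.16906999 0.33      ] bot [0.33974073 0.09466773 0.33      ]
```

```bash
python3 -c "
from h import *
plan([.520,.284,.15],rdown(-87.3)); plan([.520,.284,.007],rdown(-87.3))
"
```

```text
delta [0.683, -4.809, 0.097] twist [0.773, -0.156, -0.002] rows 4.7
delta [4.258, -4.811, 0.146] twist [0.773, -0.156, -0.002] rows 6.2
```

{"method": "play_rows", "body": {"motion": [{"delta_pos": [0,-1,0.1],"twist": [0.77,-0.15,0],"hand": 40},{"delta_pos": [0,-2,0.1],"twist": [0.77,-0.15,0],"hand": 40},{"delta_pos": [0,-3,0.1],"twist": [0.77,-0.15,0],"hand": 40},{"delta_pos": [0,-4,0.1],"twist": [0.77,-0.15,0],"hand": 40},{"delta_pos": [0.3,-4.81,0.1],"twist": [0.77,-0.15,0],"hand": 40},{"delta_pos": [0.6,-4.81,0.1],"twist": [0.77,-0.15,0],"hand": 40},{"delta_pos": [0.68,-4.81,0.1],"twist": [0.77,-0.15,0],"hand": 40},{"delta_pos": [0.68,-4.81,0.1],"twist": [0.77,-0.15,0],"hand": 40}]}}

```text
time_s: 27.52
eef_pos: [0.5139, 0.2829, 0.1415]
eef_rot: [-0.701, -0.016, 0.712, -0.018]
wrist_force: [0.5, -0.9, -1.1]
width: 0.04
```

```bash
python3 -c "
from h import *
d=snap('wrist','w22',(160,40,480,280),2.4);s=state(); print(s['eef_pos'],s['wrist_force'])
plan([.520,.284,.007],rdown(-87.3))
g=px2w(d,320,200,.026)
for p in [(.53,.2863,.026),(.49,.2835,.026),(.5234+.064,.36,.004)]: print((w2px(d,p)-[160,40])*2.4)
snap('scene','s22')
"
```

```text
[0.51487435 0.28266597 0.14274769] [ 0.28124702 -0.8693554  -0.04042529]
delta [3.392, -0.032, -0.175] twist [-0.004, 0.154, -0.016] rows 3.3
[373.61822646 321.78376662]
[376.53584164 433.91851564]
[161.40113458 128.50804633]
```

View pics/w22.png

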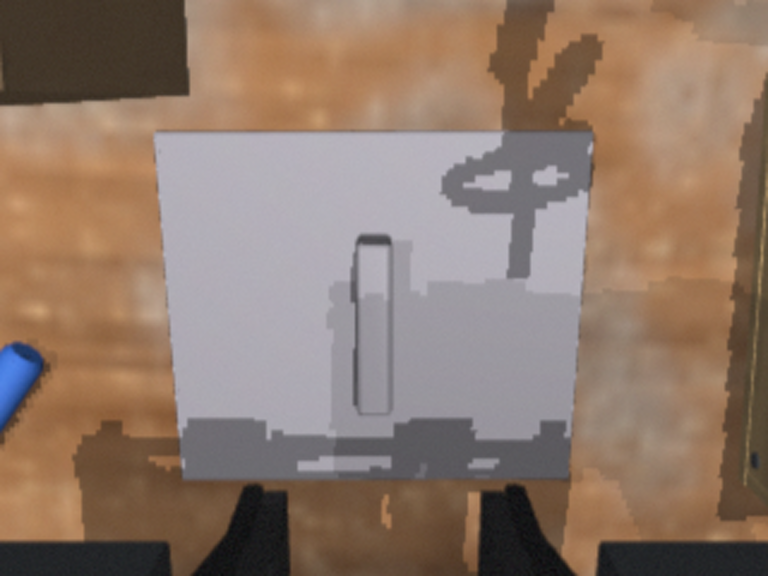

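View pics/s22.png

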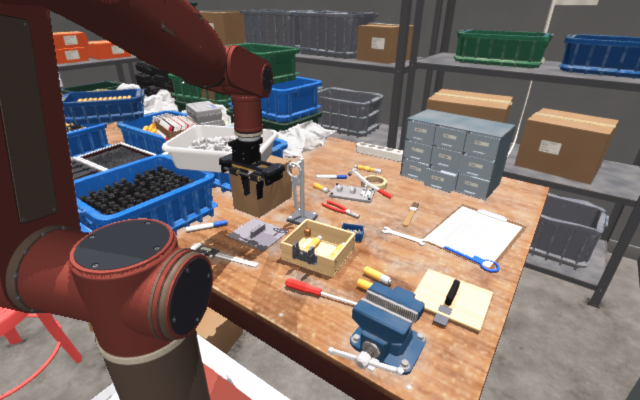

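```bash
python3 -c "
from h import *
d=load('w22')
for v in (245,412): print(px2w(d,160+374/2.4,40+v/2.4,.026))
D=np.array([px2w(d,160+a/2.4,40+b/2.4,.004) for a,b in [(155,131),(594,131),(569,479),(184,479)]]); print(D.round(4),D.mean(0))
"
```

```text
[0.55550012 0.28731477 0.026     ]
[0.49806665 0.28474305 0.026     ]
[[0.5865 0.3622 0.004 ]
 [0.5935 0.2155 0.004 ]
 [0.4662 0.2089 0.004 ]
 [0.4593 0.3558 0.004 ]] [0.52636629 0.28558074 0.004     ]
```

{"method": "play_rows", "body": {"motion": [{"delta_pos": [0.9,-0.03,-0.17],"twist": [0,0.15,0],"hand": 40},{"delta_pos": [1.8,-0.03,-0.17],"twist": [0,0.15,0],"hand": 40},{"delta_pos": [2.6,-0.03,-0.17],"twist": [0,0.15,0],"hand": 40},{"delta_pos": [3.1,-0.03,-0.17],"twist": [0,0.15,0],"hand": 40},{"delta_pos": [3.35,-0.03,-0.17],"twist": [0,0.15,0],"hand": 40},{"delta_pos": [3.35,-0.03,-0.17],"twist": [0,0.15,0],"hand": 40},{"delta_pos": [3.35,-0.03,-0.17],"twist": [0,0.15,0],"hand": 40}]}}

```text
time_s: 28.2
eef_pos: [0.5221, 0.2848, 0.0113]
eef_rot: [0.708, 0.016, -0.706, 0.016]
wrist_force: [-0.0, -0.1, 0.7]
width: 0.0401
```

{"method": "play_rows", "body": {"motion": [{"delta_pos": [0,0,0],"twist": [0,0,0],"hand": 8},{"delta_pos": [0,0,0],"twist": [0,0,0],"hand": 8},{"delta_pos": [0,0,0],"twist": [0,0,0],"hand": 8},{"delta_pos": [0,0,0],"twist": [0,0,0],"hand": 8},{"delta_pos": [0,0,0],"twist": [0,0,0],"hand": 8},{"delta_pos": [0,0,0],"twist": [0,0,0],"hand": 8},{"delta_pos": [0,0,0],"twist": [0,0,0],"hand": 8}]}}

```text
time_s: 28.78
eef_pos: [0.5214, 0.2857, 0.011]
eef_rot: [0.708, 0.017, -0.706, 0.017]
wrist_force: [-1.2, 0.6, 3.6]
width: 0.0116
```

{"method": "play_rows", "body": {"motion": [{"delta_pos": [-0.4,0,0],"twist": [0,0,0],"hand": 8},{"delta_pos": [-1,0,0],"twist": [0,0,0],"hand": 8},{"delta_pos": [-2,0,0],"twist": [0,0,0],"hand": 8},{"delta_pos": [-2.8,0,0],"twist": [0,0,0],"hand": 8},{"delta_pos": [-3,0,0],"twist": [0,0,0],"hand": 8},{"delta_pos": [-3,0,0],"twist": [0,0,0],"hand": 8}]}}

```text
time_s: 29.28
eef_pos: [0.5231, 0.2862, 0.134]
eef_rot: [0.71, 0.018, -0.704, 0.016]
wrist_force: [0.2, 0.5, -1.8]
width: 0.0116
```

```bash
python3 -c "
from h import *
plan(cr(-.005,0,.14),rdown(-83.7))
snap('scene','s23',(180,120,380,270),3.8)
snap('wrist','w23')
"
```

```text
delta [-0.158, 5.513, -0.265] twist [-0.717, -0.104, 0.021] rows 5.3
```

View pics/s23.png

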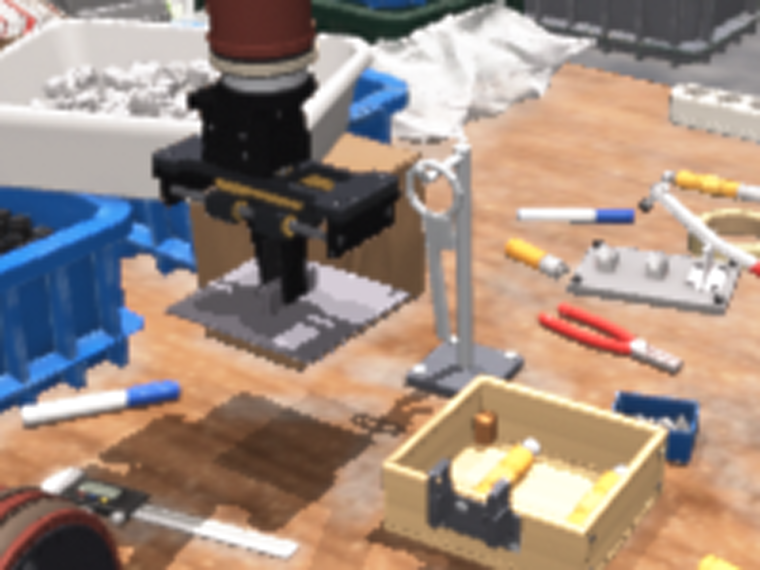

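View pics/w23.png

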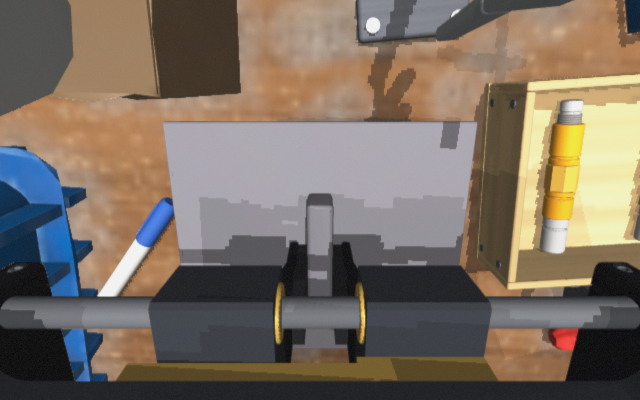

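{"method": "play_rows", "body": {"motion": [{"delta_pos": [-0.15,0.6,0],"twist": [0,0,0],"hand": 8},{"delta_pos": [-0.15,1.4,0],"twist": [0,0,0],"hand": 8},{"delta_pos": [-0.15,2.3,0],"twist": [-0.2,0,0],"hand": 8},{"delta_pos": [-0.15,3.2,-0.1],"twist": [-0.4,0,0],"hand": 8},{"delta_pos": [-0.15,4.1,-0.2],"twist": [-0.6,-0.1,0],"hand": 8},{"delta_pos": [-0.15,5,-0.26],"twist": [-0.72,-0.1,0],"hand": 8},{"delta_pos": [-0.15,5.51,-0.26],"twist": [-0.72,-0.1,0],"hand": 8},{"delta_pos": [-0.15,5.51,-0.26],"twist": [-0.72,-0.1,0],"hand": 8},{"delta_pos": [-0.15,5.51,-0.26],"twist": [-0.72,-0.1,0],"hand": 8}]}}

```text
time_s: 30.13
eef_pos: [0.5398, 0.0646, 0.1336]
eef_rot: [-0.702, -0.038, 0.71, -0.038]
wrist_force: [-0.1, -0.3, -0.2]
width: 0.0116
```

```bash
python3 -c "
from h import *
s=state(); print(s['eef_pos'])
plan(cr(-.005,0,.075),rdown(-83.7))
d=snap('wrist','w24')
def inv(p):
  q=np.array(p)-cr(0,0,0); a=np.radians(6.3); return np.round([np.cos(a)*q[0]+np.sin(a)*q[1],-np.sin(a)*q[0]+np.cos(a)*q[1]],4)
crop('w24','w24c',(130,60,510,280),2)
for p in [(.068,.078,.060),(.068,-.078,.06),(.074,.084,.06),(.074,-.084,.06)]: print(p,((w2px(d,cr(*p))-[130,60])*2).round(0))
for p in [(.064,.074),(.064,-.074)]: print('div',((w2px(d,cr(*p,s['eef_pos'][2]-.007))-[130,60])*2).round(0))
"
```

```text
[0.53981763 0.06460247 0.13357929]
delta [1.463, -0.033, -0.126] twist [-0.031, 0.125, 0.013] rows 1.4
(0.068, 0.078, 0.06) [127.  74.]
(0.068, -0.078, 0.06) [620.  73.]
(0.074, 0.084, 0.06) [106.  55.]
(0.074, -0.084, 0.06) [641.  53.]
div [ 49. 104.]
div [694. 102.]
```

View pics/w24c.png

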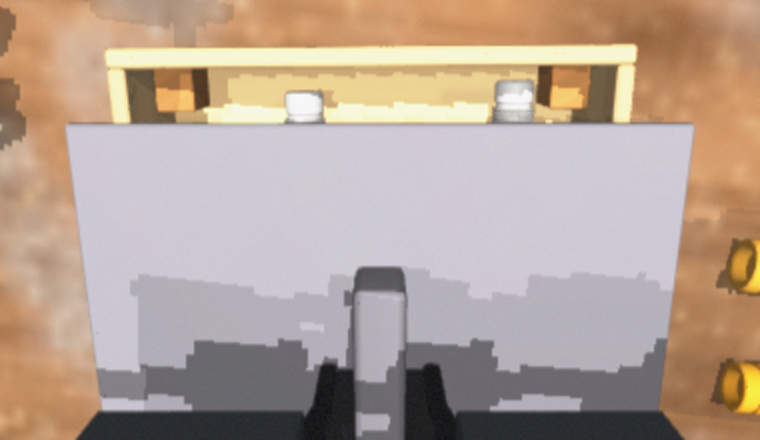

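{"method": "play_rows", "body": {"motion": [{"delta_pos": [0.5,-0.04,-0.13],"twist": [0,0.12,0],"hand": 8},{"delta_pos": [1,-0.04,-0.13],"twist": [0,0.12,0],"hand": 8},{"delta_pos": [1.3,-0.04,-0.13],"twist": [0,0.12,0],"hand": 8},{"delta_pos": [1.3,-0.04,-0.13],"twist": [0,0.12,0],"hand": 8},{"delta_pos": [1.3,-0.04,-0.13],"twist": [0,0.12,0],"hand": 8}]}}

```text
time_s: 30.6
eef_pos: [0.545, 0.0687, 0.0831]
eef_rot: [0.706, 0.04, -0.706, 0.039]
wrist_force: [0.0, -0.1, -1.0]
width: 0.0116
```

```bash
python3 -c "
from h import *
s=state(); print(s['eef_pos'],s['wrist_force'])
plan(cr(-.005,0,.042),rdown(-83.7))
d=snap('wrist','w25')
crop('w25','w25c',(130,60,510,280),2)
snap('scene','s25',(240,170,380,290),5)
for p in [(.068,.078,.060),(.068,-.078,.06),(.074,.084,.06),(.074,-.084,.06)]: print(p,((w2px(d,cr(*p))-[130,60])*2).round(0))
for p in [(.064,.074),(.064,-.074)]: print('div',((w2px(d,cr(*p,s['eef_pos'][2]-.007))-[130,60])*2).round(0))
"
```

```text
[0.54495929 0.0687226  0.08308964] [ 0.04327301 -0.0979693  -1.02483788]
delta [1.027, 0.055, 0.031] twist [0.016, -0.014, 0.009] rows 1.0
(0.068, 0.078, 0.06) [ 79. 105.]
(0.068, -0.078, 0.06) [695. 106.]
(0.074, 0.084, 0.06) [52. 80.]
(0.074, -0.084, 0.06) [723.  81.]
div [ 70. 127.]
div [705. 128.]
```

View pics/w25c.png

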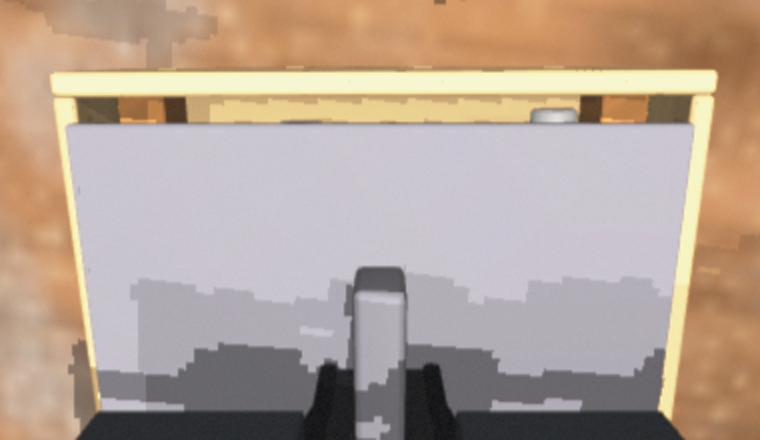

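View pics/s25.png

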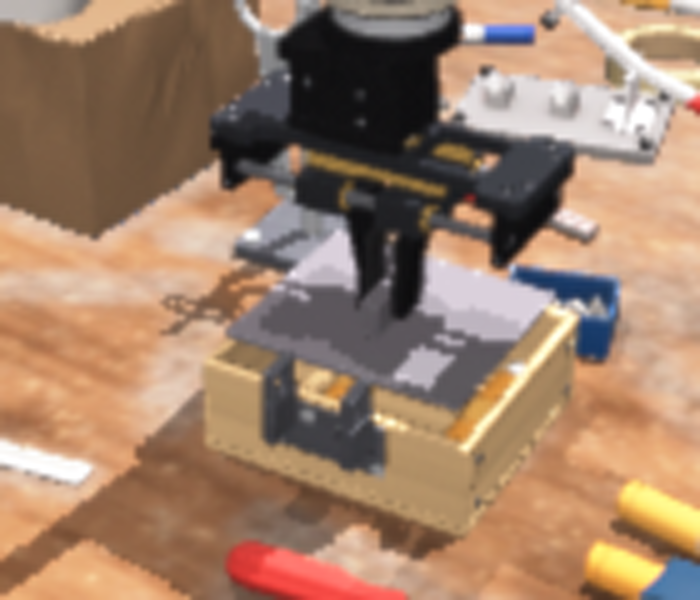

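{"method": "play_rows", "body": {"motion": [{"delta_pos": [0,0.04,-0.02],"twist": [0,0,0],"hand": 8},{"delta_pos": [0.25,0.04,-0.02],"twist": [0,0,0],"hand": 8},{"delta_pos": [0.5,0.04,-0.02],"twist": [0,0,0],"hand": 8},{"delta_pos": [0.7,0.04,-0.02],"twist": [0,0,0],"hand": 8},{"delta_pos": [0.85,0.04,-0.02],"twist": [0,0,0],"hand": 8},{"delta_pos": [0.95,0.04,-0.02],"twist": [0,0,0],"hand": 8},{"delta_pos": [0.95,0.04,-0.02],"twist": [0,0,0],"hand": 8}]}}

```text
time_s: 31.28
eef_pos: [0.5462, 0.0663, 0.0447]
eef_rot: [0.707, 0.039, -0.705, 0.039]
wrist_force: [0.2, -0.5, -1.2]
width: 0.0113
```

```bash
python3 -c "
from h import *
s=state(); print(s['eef_pos'],s['wrist_force'])
d=snap('wrist','w26')
crop('w26','w26c',(130,60,510,280),2)
snap('scene','s26',(240,170,380,290),5)
"
```

```text
[0.54622124 0.06628143 0.0447392 ] [ 0.15933803 -0.512969   -1.16025561]
```

View pics/w26c.png

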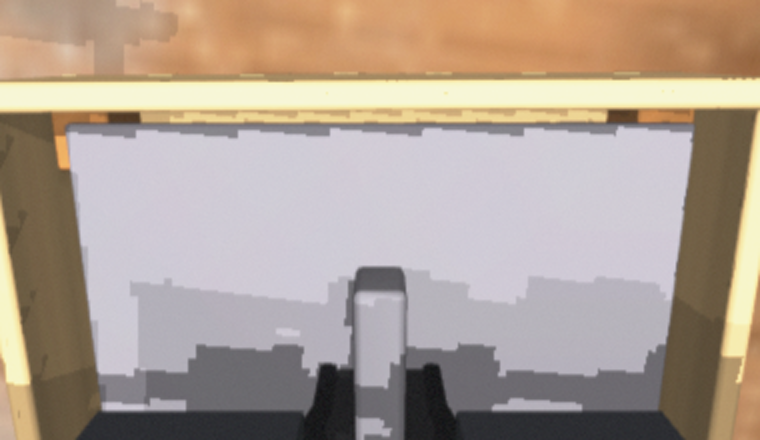

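View pics/s26.png

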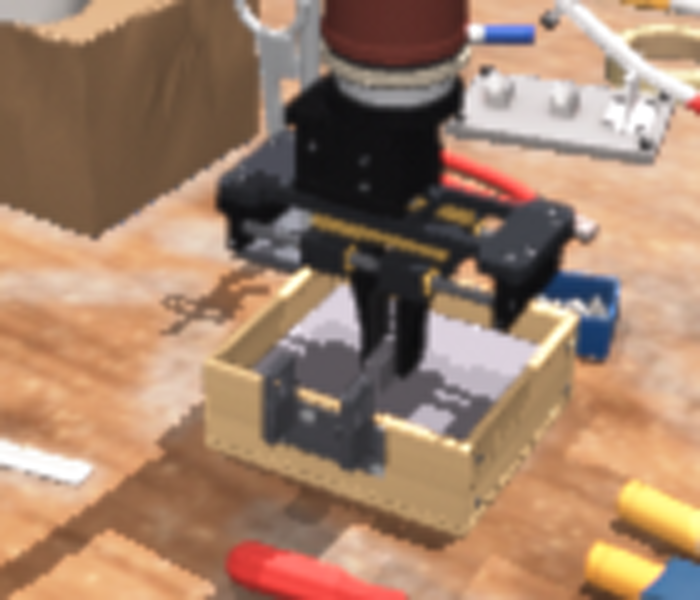

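{"method": "play_rows", "body": {"motion": [{"delta_pos": [0,-0.03,0],"twist": [0,0,0],"hand": 8},{"delta_pos": [0.05,-0.03,0],"twist": [0,0,0],"hand": 8},{"delta_pos": [0.08,-0.03,0],"twist": [0,0,0],"hand": 8},{"delta_pos": [0.08,-0.03,0],"twist": [0,0,0],"hand": 8}]}}

```text
time_s: 31.72
eef_pos: [0.5472, 0.0676, 0.0431]
eef_rot: [0.708, 0.039, -0.704, 0.039]
wrist_force: [-0.2, -0.4, -1.2]
width: 0.0116
```

{"method": "play_rows", "body": {"motion": [{"delta_pos": [0.03,0,0],"twist": [0,0,0],"hand": 8},{"delta_pos": [0.03,0,0],"twist": [0,0,0],"hand": 20},{"delta_pos": [0.03,0,0],"twist": [0,0,0],"hand": 34},{"delta_pos": [0.03,0,0],"twist": [0,0,0],"hand": 34},{"delta_pos": [0.03,0,0],"twist": [0,0,0],"hand": 34},{"delta_pos": [0.03,0,0],"twist": [0,0,0],"hand": 34},{"delta_pos": [-1,0,0],"twist": [0,0,0],"hand": 40},{"delta_pos": [-2,0,0],"twist": [0,0,0],"hand": 40},{"delta_pos": [-3,0,0],"twist": [0,0,0],"hand": 40},{"delta_pos": [-3.5,0,0],"twist": [0,0,0],"hand": 40}]}}

```text
time_s: 32.55
eef_pos: [0.549, 0.0674, 0.1888]
eef_rot: [0.71, 0.039, -0.702, 0.039]
wrist_force: [0.6, 0.5, 0.8]
width: 0.0399
```

```bash
python3 -c "
from h import *
s=state(); print(s['eef_pos'],s['wrist_force'])
d=snap('wrist','w27')
for x,y in [(.064,.074),(.064,-.074),(-.064,.074),(-.064,-.074)]: print(w2px(d,cr(x,y,.035)).round(0))
plan([.550,-.126,.17],rdown(-3.6))
"
```

```text
[0.54900723 0.06743028 0.18883904] [0.61865609 0.47367737 0.76789777]
[234. 114.]
[405. 114.]
[243. 249.]
[396. 249.]
delta [0.547, 4.804, 0.562] twist [-16.016, -0.146, -0.144] rows 11.2
```

View pics/w27.png

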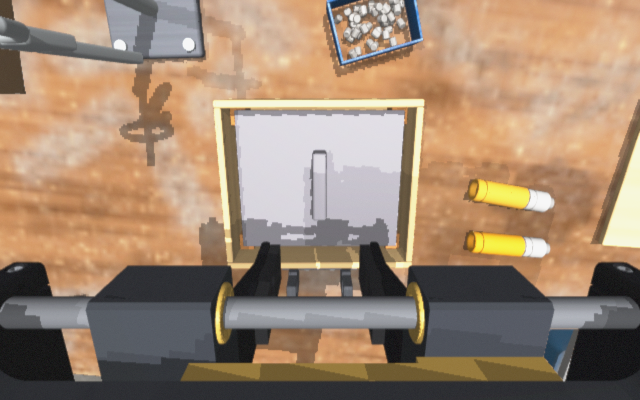

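```bash
python3 -c "
from h import *
d=load('w27')
for a,b in [((468,190),(554,202)),((465,241),(549,248))]:
  p,q=px2w(d,*a,.014),px2w(d,*b,.014); print(((p+q)/2).round(4),np.linalg.norm(p-q).round(4),np.degrees(np.arctan2(-(p-q)[0],(p-q)[1])).round(1))
plan([.552,-.127,.19],rdown(-3.6))
"
```

```text
[ 0.5535 -0.1231  0.014 ] 0.0878 -1.8
[ 0.5022 -0.1328  0.014 ] 0.0882 1.2
delta [0.048, 4.835, 0.507] twist [-16.016, -0.146, -0.144] rows 11.2
```

{"method": "play_rows", "body": {"motion": [{"delta_pos": [0,0.7,0.1],"twist": [-16,-0.15,-0.14],"hand": 40},{"delta_pos": [0,1.6,0.2],"twist": [-16,-0.15,-0.14],"hand": 40},{"delta_pos": [0,2.5,0.3],"twist": [-16,-0.15,-0.14],"hand": 40},{"delta_pos": [0,3.5,0.4],"twist": [-16,-0.15,-0.14],"hand": 40},{"delta_pos": [0,4.5,0.5],"twist": [-16,-0.15,-0.14],"hand": 40},{"delta_pos": [0,4.83,0.5],"twist": [-16,-0.15,-0.14],"hand": 40},{"delta_pos": [0,4.83,0.5],"twist": [-16,-0.15,-0.14],"hand": 40},{"delta_pos": [0,4.83,0.5],"twist": [-16,-0.15,-0.14],"hand": 40},{"delta_pos": [0,4.83,0.5],"twist": [-16,-0.15,-0.14],"hand": 40},{"delta_pos": [0,4.83,0.5],"twist": [-16,-0.15,-0.14],"hand": 40}]}}

```text
time_s: 33.43
eef_pos: [0.5477, -0.1272, 0.1825]
eef_rot: [-0.553, -0.44, 0.558, -0.435]
wrist_force: [-0.5, -0.5, 0.6]
width: 0.0397
```

```bash
python3 -c "
from h import *
plan([.5525,-.125,.19],rdown(-3.3))
"
```

```text
delta [-0.188, 0.101, -0.08] twist [-2.056, 0.003, 0.126] rows 1.4
```

{"method": "play_rows", "body": {"motion": [{"delta_pos": [-0.19,0.1,-0.08],"twist": [-2.06,0,0.12],"hand": 40},{"delta_pos": [-0.19,0.1,-0.08],"twist": [-2.06,0,0.12],"hand": 40},{"delta_pos": [-0.19,0.1,-0.08],"twist": [-2.06,0,0.12],"hand": 40},{"delta_pos": [-0.19,0.1,-0.08],"twist": [-2.06,0,0.12],"hand": 40}]}}

```text
time_s: 33.77
eef_pos: [0.5525, -0.1246, 0.1902]
eef_rot: [-0.516, -0.484, 0.516, -0.484]
wrist_force: [-0.5, -1.0, 0.1]
width: 0.0401
```

```bash
python3 -c "
from h import *
d=snap('wrist','w28'); crop('w28','w28c',(200,60,520,300),2.4)
s=state(); print(s['eef_pos'])
plan([.5525,-.125,.006],rdown(-3.3))
for y in (-.085,-.165): print((w2px(d,(.5525,y,.011))-[200,60])*2.4)
"
```

```text
[ 0.55245668 -0.12461397  0.19020232]
delta [4.605, 0.004, 0.008] twist [-0.082, 0.003, 0.006] rows 4.4
[280.34224587 182.29071437]
[292.95722621 371.88498935]
```

View pics/w28c.png

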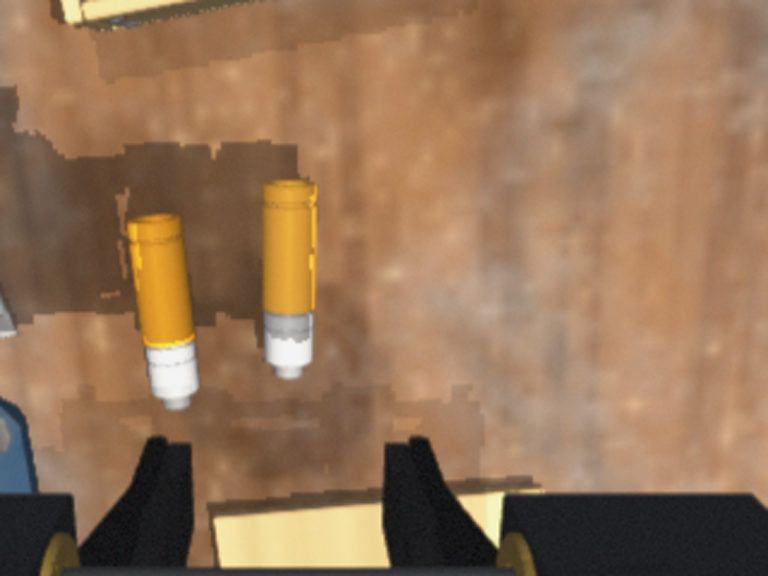

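{"method": "play_rows", "body": {"motion": [{"delta_pos": [1,0.02,0],"twist": [0,0,0],"hand": 40},{"delta_pos": [2,0.02,0],"twist": [0,0,0],"hand": 40},{"delta_pos": [3,0.02,0],"twist": [0,0,0],"hand": 40},{"delta_pos": [4,0.02,0],"twist": [0,0,0],"hand": 40},{"delta_pos": [4.5,0.02,0],"twist": [0,0,0],"hand": 40},{"delta_pos": [4.6,0.02,0],"twist": [0,0,0],"hand": 40},{"delta_pos": [4.6,0.02,0],"twist": [0,0,0],"hand": 40},{"delta_pos": [4.6,0.02,0],"twist": [0,0,0],"hand": 16},{"delta_pos": [4.6,0.02,0],"twist": [0,0,0],"hand": 16},{"delta_pos": [4.6,0.02,0],"twist": [0,0,0],"hand": 16}]}}

```text
time_s: 34.65
eef_pos: [0.5555, -0.1255, 0.0091]
eef_rot: [0.516, 0.483, -0.515, 0.486]
wrist_force: [-1.3, -0.1, 1.0]
width: 0.0273
```

{"method": "play_rows", "body": {"motion": [{"delta_pos": [0,0,0],"twist": [0,0,0],"hand": 16},{"delta_pos": [0,0,0],"twist": [0,0,0],"hand": 16},{"delta_pos": [0,0,0],"twist": [0,0,0],"hand": 16},{"delta_pos": [-0.5,0,0],"twist": [0,0,0],"hand": 16},{"delta_pos": [-1.2,0,0],"twist": [0,0,0],"hand": 16},{"delta_pos": [-2,0,0],"twist": [0,0,0],"hand": 16},{"delta_pos": [-3,0,0],"twist": [0,0,0],"hand": 16},{"delta_pos": [-3.5,0,0],"twist": [0,0,0],"hand": 16},{"delta_pos": [-3.5,0,0],"twist": [0,0,0],"hand": 16}]}}

```text
time_s: 35.4
eef_pos: [0.5576, -0.1261, 0.1539]
eef_rot: [0.517, 0.48, -0.514, 0.488]
wrist_force: [1.1, -0.0, -0.3]
width: 0.0216
```

```bash
python3 -c "
from h import *
print(state()['eef_pos'])
plan(cr(0,-.037,.15),rdown(-83.7))
"
```

```text
[ 0.55755496 -0.12612867  0.15386397]
delta [0.078, -0.358, -3.894] twist [16.022, -0.056, -0.14] rows 11.2
```

```bash
python3 -c "
from h import *
plan(cr(0,-.042,.15),rdown(-83.7))
"
```

```text
delta [0.078, -0.337, -3.771] twist [16.022, -0.056, -0.14] rows 11.2
```

{"method": "play_rows", "body": {"motion": [{"delta_pos": [0,0,-0.6],"twist": [16,0,-0.14],"hand": 16},{"delta_pos": [0,0,-1.4],"twist": [16,0,-0.14],"hand": 16},{"delta_pos": [0,0,-2.2],"twist": [16,0,-0.14],"hand": 16},{"delta_pos": [0,-0.1,-3],"twist": [16,0,-0.14],"hand": 16},{"delta_pos": [0,-0.3,-3.77],"twist": [16,0,-0.14],"hand": 16},{"delta_pos": [0,-0.34,-3.77],"twist": [16,0,-0.14],"hand": 16},{"delta_pos": [0,-0.34,-3.77],"twist": [16,0,-0.14],"hand": 16},{"delta_pos": [0,-0.34,-3.77],"twist": [16,0,-0.14],"hand": 16},{"delta_pos": [0,-0.34,-3.77],"twist": [16,0,-0.14],"hand": 16},{"delta_pos": [0,-0.34,-3.77],"twist": [16,0,-0.14],"hand": 16}]}}

```text
time_s: 36.23
eef_pos: [0.5487, 0.0269, 0.1455]
eef_rot: [-0.699, -0.092, 0.704, -0.086]
wrist_force: [0.3, -0.4, -1.3]
width: 0.0217
```

```bash
python3 -c "
from h import *
plan(cr(0,-.042,.15),rdown(-83.7))
"
```

```text
delta [-0.114, 0.07, -0.108] twist [1.631, 0.09, 0.089] rows 1.1
```

{"method": "play_rows", "body": {"motion": [{"delta_pos": [-0.11,0.07,-0.11],"twist": [1.63,0.09,0.09],"hand": 16},{"delta_pos": [-0.11,0.07,-0.11],"twist": [1.63,0.09,0.09],"hand": 16},{"delta_pos": [-0.11,0.07,-0.11],"twist": [1.63,0.09,0.09],"hand": 16},{"delta_pos": [-0.11,0.07,-0.11],"twist": [1.63,0.09,0.09],"hand": 16}]}}

```text
time_s: 36.57
eef_pos: [0.5539, 0.0251, 0.1503]
eef_rot: [0.706, 0.042, -0.706, 0.042]
wrist_force: [-0.4, -0.4, -1.3]
width: 0.0218
```

```bash
python3 -c "
from h import *
s=state(); print(s['eef_pos'])
d=snap('wrist','w30')
plan(cr(0,-.042,.043),rdown(-83.7))
"
```

```text
[0.55388253 0.02510867 0.15028377]
delta [2.683, -0.005, 0.007] twist [0.102, -0.004, -0.0] rows 2.6
```

View pics/w30.png

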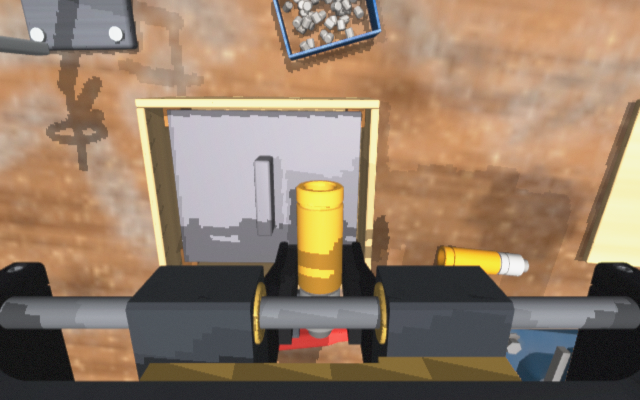

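{"method": "play_rows", "body": {"motion": [{"delta_pos": [0.7,0,0],"twist": [0.1,0,0],"hand": 16},{"delta_pos": [1.4,0,0],"twist": [0.1,0,0],"hand": 16},{"delta_pos": [2,0,0],"twist": [0.1,0,0],"hand": 16},{"delta_pos": [2.4,0,0],"twist": [0.1,0,0],"hand": 16},{"delta_pos": [2.6,0,0],"twist": [0.1,0,0],"hand": 16},{"delta_pos": [2.64,0,0],"twist": [0.1,0,0],"hand": 16},{"delta_pos": [2.64,0,0],"twist": [0.1,0,0],"hand": 16},{"delta_pos": [2.64,0,0],"twist": [0.1,0,0],"hand": 16}]}}

```text
time_s: 37.28
eef_pos: [0.5551, 0.0249, 0.046]
eef_rot: [0.707, 0.038, -0.705, 0.038]
wrist_force: [-0.1, 0.3, -1.2]
width: 0.022
```

{"method": "play_rows", "body": {"motion": [{"delta_pos": [0.04,0,0],"twist": [0,0,0],"hand": 16},{"delta_pos": [0.06,0,0],"twist": [0,0,0],"hand": 16},{"delta_pos": [0.06,0,0],"twist": [0,0,0],"hand": 16}]}}

```text
time_s: 37.53
eef_pos: [0.5553, 0.0249, 0.0436]
eef_rot: [0.707, 0.038, -0.705, 0.038]
wrist_force: [0.8, 1.0, 1.8]
width: 0.0216
```

{"method": "play_rows", "body": {"motion": [{"delta_pos": [0,0,0],"twist": [0,0,0],"hand": 25},{"delta_pos": [0,0,0],"twist": [0,0,0],"hand": 30},{"delta_pos": [0,0,0],"twist": [0,0,0],"hand": 30},{"delta_pos": [0,0,0],"twist": [0,0,0],"hand": 30},{"delta_pos": [-0.5,0,0],"twist": [0,0,0],"hand": 30},{"delta_pos": [-1.2,0,0],"twist": [0,0,0],"hand": 30},{"delta_pos": [-2,0,0],"twist": [0,0,0],"hand": 36},{"delta_pos": [-3,0,0],"twist": [0,0,0],"hand": 40},{"delta_pos": [-3.4,0,0],"twist": [0,0,0],"hand": 40},{"delta_pos": [-3.4,0,0],"twist": [0,0,0],"hand": 40}]}}

```text
time_s: 38.37
eef_pos: [0.5578, 0.0247, 0.185]
eef_rot: [0.71, 0.037, -0.702, 0.039]
wrist_force: [2.1, -0.1, 0.1]
width: 0.0392
```

```bash
python3 -c "
from h import *
s=state(); print(s['eef_pos'])
d=snap('wrist','w31')
plan([.501,-.124,.19],rdown(1))
"
```

```text
[0.55783236 0.02472387 0.18495072]
delta [-0.209, 3.552, 1.771] twist [-16.971, -0.053, -0.074] rows 11.9
```

View pics/w31.png

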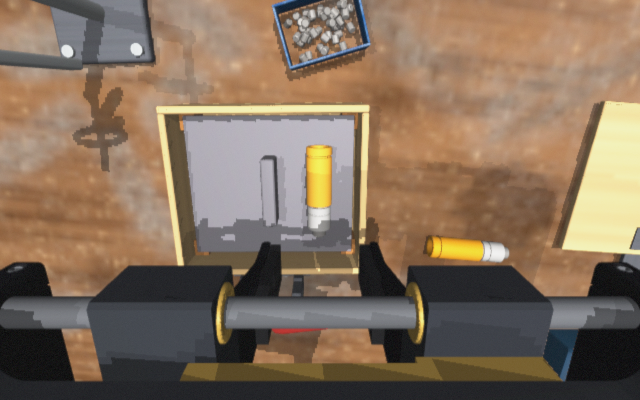

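{"method": "play_rows", "body": {"motion": [{"delta_pos": [0,0.7,0.3],"twist": [-16.97,0,0],"hand": 40},{"delta_pos": [-0.2,1.5,0.7],"twist": [-16.97,0,0],"hand": 40},{"delta_pos": [-0.2,2.3,1.1],"twist": [-16.97,0,0],"hand": 40},{"delta_pos": [-0.2,3,1.5],"twist": [-16.97,0,0],"hand": 40},{"delta_pos": [-0.2,3.55,1.77],"twist": [-16.97,0,0],"hand": 40},{"delta_pos": [-0.2,3.55,1.77],"twist": [-16.97,0,0],"hand": 40},{"delta_pos": [-0.2,3.55,1.77],"twist": [-16.97,0,0],"hand": 40},{"delta_pos": [-0.2,3.55,1.77],"twist": [-16.97,0,0],"hand": 40},{"delta_pos": [-0.2,3.55,1.77],"twist": [-16.97,0,0],"hand": 40},{"delta_pos": [-0.2,3.55,1.77],"twist": [-16.97,0,0],"hand": 40}]}}

```text
time_s: 39.25
eef_pos: [0.4979, -0.1234, 0.1846]
eef_rot: [-0.553, -0.441, 0.554, -0.439]
wrist_force: [0.5, 0.0, 0.3]
width: 0.0399
```

```bash
python3 -c "
from h import *
plan([.5015,-.123,.19],rdown(1))
"
```

```text
delta [-0.136, 0.086, -0.031] twist [-2.796, -0.012, 0.025] rows 2.0
```

{"method": "play_rows", "body": {"motion": [{"delta_pos": [-0.14,0.09,-0.03],"twist": [-2.8,0,0],"hand": 40},{"delta_pos": [-0.14,0.09,-0.03],"twist": [-2.8,0,0],"hand": 40},{"delta_pos": [-0.14,0.09,-0.03],"twist": [-2.8,0,0],"hand": 40},{"delta_pos": [-0.14,0.09,-0.03],"twist": [-2.8,0,0],"hand": 40},{"delta_pos": [-0.14,0.09,-0.03],"twist": [-2.8,0,0],"hand": 40}]}}

```text
time_s: 39.67
eef_pos: [0.5022, -0.1231, 0.1912]
eef_rot: [0.498, 0.502, -0.498, 0.502]
wrist_force: [-0.6, -0.6, 0.4]
width: 0.04
```

```bash
python3 -c "
from h import *
d=snap('wrist','w32'); crop('w32','w32c',(120,60,440,300),2.4)
s=state(); print(s['eef_pos'])
plan([.5015,-.123,.006],rdown(1))
for y in (-.095,-.175): print((w2px(d,(.5015,y,.011))-[120,60])*2.4)
snap('scene','s32')
"
```

```text
[ 0.50233673 -0.12317757  0.19144885]
delta [4.636, -0.02, -0.003] twist [-0.095, -0.005, 0.003] rows 4.4
[477.89405539 211.07480158]
[476.36410723 396.92512588]
```

View pics/w32c.png

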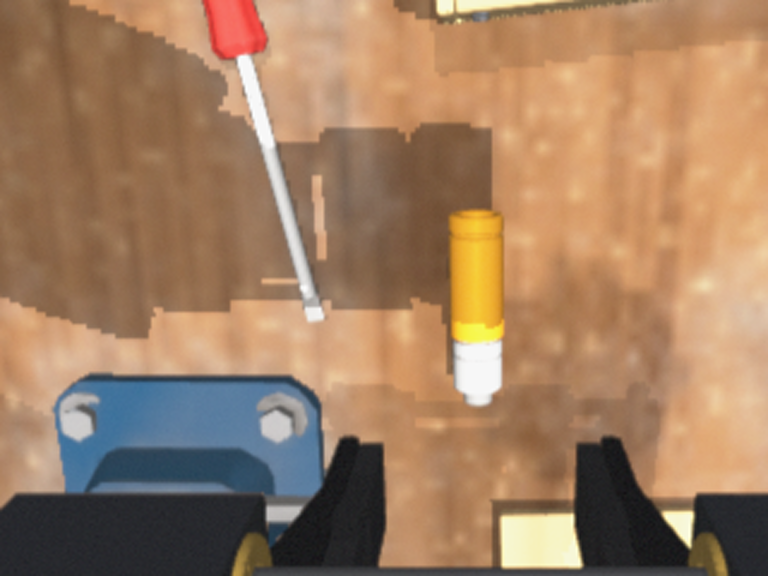

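View pics/s32.png

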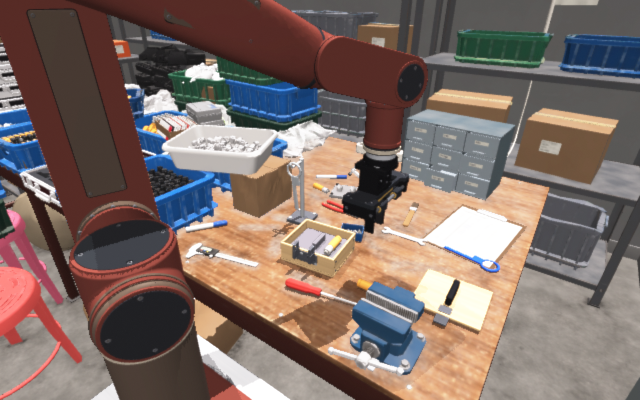

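{"method": "play_rows", "body": {"motion": [{"delta_pos": [1,0,-0.05],"twist": [0,0,0],"hand": 40},{"delta_pos": [2,0,-0.05],"twist": [0,0,0],"hand": 40},{"delta_pos": [2.5,0,-0.05],"twist": [0,0,0],"hand": 40},{"delta_pos": [2.8,0,-0.05],"twist": [0,0,0],"hand": 40},{"delta_pos": [2.8,0,-0.05],"twist": [0,0,0],"hand": 40}]}}

```text
time_s: 40.18
eef_pos: [0.5008, -0.1206, 0.0774]
eef_rot: [0.497, 0.504, -0.498, 0.501]
wrist_force: [-0.4, 0.2, -0.5]
width: 0.0398
```

```bash
python3 -c "
from h import *
s=state(); print(s['eef_pos'],s['wrist_force'])
snap('scene','s33',(320,180,460,320),5)
plan([.5015,-.1225,.0065],rdown(1))
"
```

```text
[ 0.50078142 -0.12056009  0.07739724] [-0.40298498  0.15602205 -0.46569034]
delta [1.827, -0.019, 0.035] twist [-0.071, -0.009, 0.01] rows 1.8
```

View pics/s33.png

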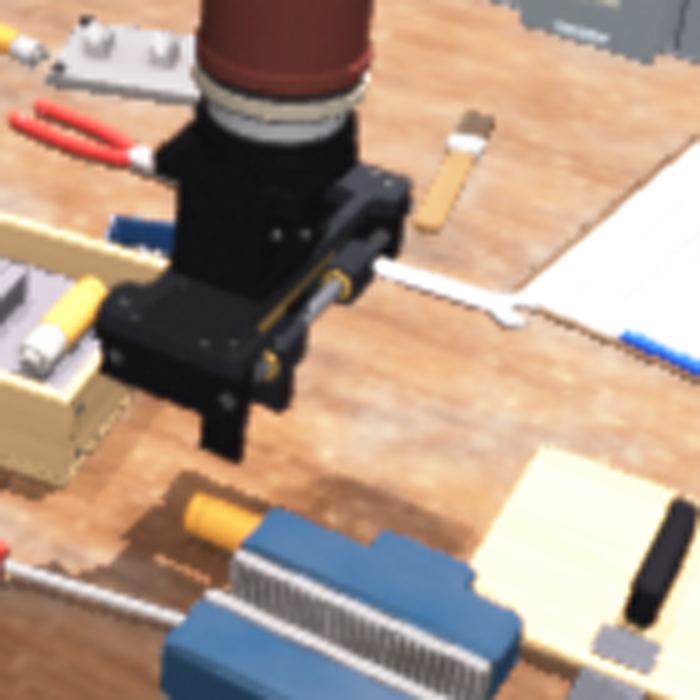

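{"method": "play_rows", "body": {"motion": [{"delta_pos": [0.5,0,0],"twist": [0,0,0],"hand": 40},{"delta_pos": [1,0,0],"twist": [0,0,0],"hand": 40},{"delta_pos": [1.5,0,0],"twist": [0,0,0],"hand": 40},{"delta_pos": [1.82,0,0],"twist": [0,0,0],"hand": 40},{"delta_pos": [1.82,0,0],"twist": [0,0,0],"hand": 40},{"delta_pos": [1.82,0,0],"twist": [0,0,0],"hand": 40},{"delta_pos": [1.82,0,0],"twist": [0,0,0],"hand": 16},{"delta_pos": [1.82,0,0],"twist": [0,0,0],"hand": 16},{"delta_pos": [1.82,0,0],"twist": [0,0,0],"hand": 16},{"delta_pos": [1.82,0,0],"twist": [0,0,0],"hand": 16}]}}

```text
time_s: 41.07
eef_pos: [0.5038, -0.1217, 0.0088]
eef_rot: [0.497, 0.502, -0.497, 0.504]
wrist_force: [-3.2, 0.6, 8.5]
width: 0.0215
```

{"method": "play_rows", "body": {"motion": [{"delta_pos": [0,0,0],"twist": [0,0,0],"hand": 16},{"delta_pos": [0,0,0],"twist": [0,0,0],"hand": 16},{"delta_pos": [-0.5,0,0],"twist": [0,0,0],"hand": 16},{"delta_pos": [-1.2,0,0],"twist": [0,0,0],"hand": 16},{"delta_pos": [-2,0,0],"twist": [0,0,0],"hand": 16},{"delta_pos": [-3,0,0],"twist": [0,0,0],"hand": 16},{"delta_pos": [-3.6,0,0],"twist": [0,0,0],"hand": 16},{"delta_pos": [-3.6,0,0],"twist": [0,0,0],"hand": 16}]}}

```text
time_s: 41.73
eef_pos: [0.507, -0.1229, 0.1586]
eef_rot: [0.499, 0.499, -0.495, 0.507]
wrist_force: [1.2, -0.6, -0.5]
width: 0.0216
```

```bash
python3 -c "
from h import *
s=state(); print(s['eef_pos'],s['wrist_force'],s['width'])
snap('wrist','w34')
plan(cr(.013,.042,.15),rdown(-83.7))
"
```

```text
[ 0.50697126 -0.12291609  0.15861065] [ 1.15808978 -0.6200087  -0.45170072] 0.02162953640276169
delta [0.129, 1.366, -5.797] twist [16.879, -0.042, -0.104] rows 11.8
```

View pics/w34.png

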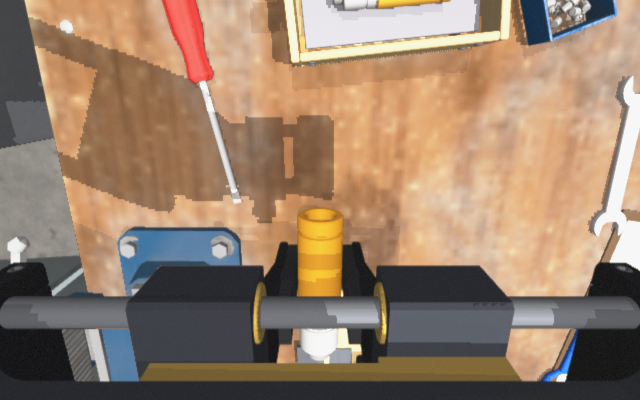

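{"method": "play_rows", "body": {"motion": [{"delta_pos": [0,0.1,-0.8],"twist": [16.88,0,-0.1],"hand": 16},{"delta_pos": [0,0.3,-1.7],"twist": [16.88,0,-0.1],"hand": 16},{"delta_pos": [0,0.6,-2.6],"twist": [16.88,0,-0.1],"hand": 16},{"delta_pos": [0,0.8,-3.5],"twist": [16.88,0,-0.1],"hand": 16},{"delta_pos": [0,1,-4.4],"twist": [16.88,0,-0.1],"hand": 16},{"delta_pos": [0,1.2,-5.2],"twist": [16.88,0,-0.1],"hand": 16},{"delta_pos": [0,1.37,-5.8],"twist": [16.88,0,-0.1],"hand": 16},{"delta_pos": [0,1.37,-5.8],"twist": [16.88,0,-0.1],"hand": 16},{"delta_pos": [0,1.37,-5.8],"twist": [16.88,0,-0.1],"hand": 16},{"delta_pos": [0,1.37,-5.8],"twist": [16.88,0,-0.1],"hand": 16}]}}

```text
time_s: 42.62
eef_pos: [0.5535, 0.1121, 0.1491]
eef_rot: [-0.692, -0.135, 0.697, -0.132]
wrist_force: [-0.8, -0.0, -1.1]
width: 0.0222
```

```bash
python3 -c "
from h import *
plan(cr(.013,.042,.15),rdown(-83.7))
"
```

```text
delta [-0.023, 0.079, -0.07] twist [3.1, 0.08, 0.059] rows 2.2
```

{"method": "play_rows", "body": {"motion": [{"delta_pos": [-0.02,0.08,-0.07],"twist": [3.1,0.08,0.06],"hand": 16},{"delta_pos": [-0.02,0.08,-0.07],"twist": [3.1,0.08,0.06],"hand": 16},{"delta_pos": [-0.02,0.08,-0.07],"twist": [3.1,0.08,0.06],"hand": 16},{"delta_pos": [-0.02,0.08,-0.07],"twist": [3.1,0.08,0.06],"hand": 16},{"delta_pos": [-0.02,0.08,-0.07],"twist": [3.1,0.08,0.06],"hand": 16}]}}

```text
time_s: 43.03
eef_pos: [0.558, 0.1093, 0.1512]
eef_rot: [0.707, 0.042, -0.705, 0.042]
wrist_force: [-0.5, -0.4, -0.0]
width: 0.0216
```

```bash
python3 -c "
from h import *
s=state(); print(s['eef_pos'])
d=snap('wrist','w35')
plan(cr(.013,.042,.045),rdown(-83.7))
"
```

```text
[0.55798956 0.10929677 0.15124362]
delta [2.664, -0.025, 0.026] twist [0.084, -0.027, -0.001] rows 2.6
```

View pics/w35.png

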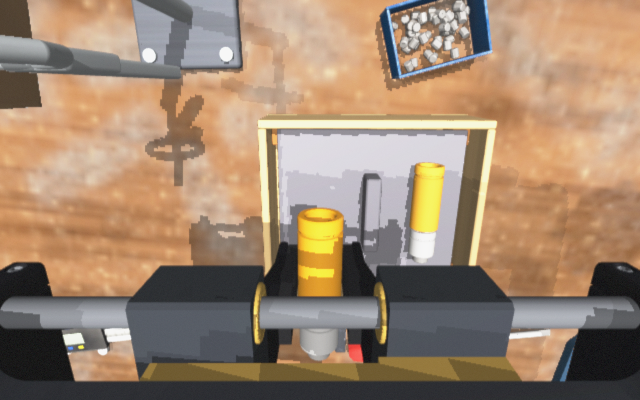

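{"method": "play_rows", "body": {"motion": [{"delta_pos": [0.7,0,0.02],"twist": [0.08,0,0],"hand": 16},{"delta_pos": [1.4,0,0.02],"twist": [0.08,0,0],"hand": 16},{"delta_pos": [2,0,0.02],"twist": [0.08,0,0],"hand": 16},{"delta_pos": [2.4,0,0.02],"twist": [0.08,0,0],"hand": 16},{"delta_pos": [2.6,0,0.02],"twist": [0.08,0,0],"hand": 16},{"delta_pos": [2.66,0,0.02],"twist": [0.08,0,0],"hand": 16},{"delta_pos": [2.66,0,0.02],"twist": [0.08,0,0],"hand": 16},{"delta_pos": [2.66,0,0.02],"twist": [0.08,0,0],"hand": 16}]}}

```text
time_s: 43.75
eef_pos: [0.5594, 0.1093, 0.0473]
eef_rot: [0.708, 0.038, -0.704, 0.038]
wrist_force: [-0.0, 0.0, -1.2]
width: 0.0218
```

{"method": "play_rows", "body": {"motion": [{"delta_pos": [0.04,0,0],"twist": [0,0,0],"hand": 16},{"delta_pos": [0.07,0,0],"twist": [0,0,0],"hand": 16},{"delta_pos": [0.07,0,0],"twist": [0,0,0],"hand": 16}]}}

```text
time_s: 44.0
eef_pos: [0.5591, 0.1093, 0.044]
eef_rot: [0.708, 0.038, -0.704, 0.038]
wrist_force: [1.0, -0.6, -0.4]
width: 0.0219
```

{"method": "play_rows", "body": {"motion": [{"delta_pos": [0,0,0],"twist": [0,0,0],"hand": 25},{"delta_pos": [0,0,0],"twist": [0,0,0],"hand": 30},{"delta_pos": [0,0,0],"twist": [0,0,0],"hand": 30},{"delta_pos": [0,0,0],"twist": [0,0,0],"hand": 30},{"delta_pos": [-0.5,0,0],"twist": [0,0,0],"hand": 30},{"delta_pos": [-1.2,0,0],"twist": [0,0,0],"hand": 30},{"delta_pos": [-2,0,0],"twist": [0,0,0],"hand": 36},{"delta_pos": [-3,0,0],"twist": [0,0,0],"hand": 40},{"delta_pos": [-3.8,0,0],"twist": [0,0,0],"hand": 40},{"delta_pos": [-3.8,0,0],"twist": [0,0,0],"hand": 40}]}}

```text
time_s: 44.83
eef_pos: [0.5623, 0.1096, 0.204]
eef_rot: [0.712, 0.038, -0.7, 0.038]
wrist_force: [1.7, 0.2, 0.7]
width: 0.0389
```

```bash
python3 -c "
from h import *
s=state(); print(s['eef_pos'])
d=snap('wrist','w36')
plan([.40,.0,.25])
"
```

```text
[0.56233774 0.10955922 0.20402184]
delta [-1.292, 2.289, 4.276] twist [0.0, 0.0, 0.0] rows 4.8
```

View pics/w36.png

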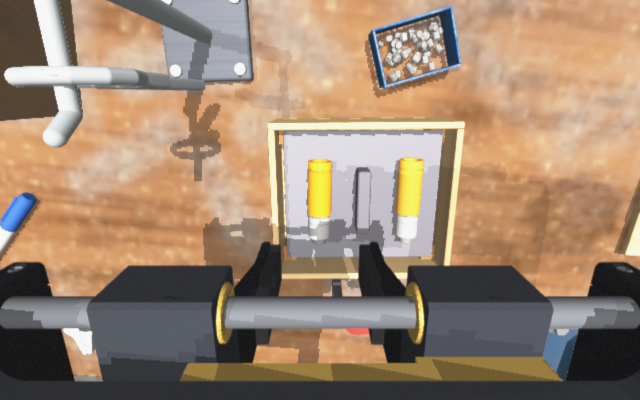

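{"method": "play_rows", "body": {"motion": [{"delta_pos": [-1,0.5,0.5],"twist": [0,0,0],"hand": 40},{"delta_pos": [-1.5,1,1.5],"twist": [0,0,0],"hand": 40},{"delta_pos": [-2,1.5,2.5],"twist": [0,0,0],"hand": 40},{"delta_pos": [-2,2,3.3],"twist": [0,0,0],"hand": 40},{"delta_pos": [-2,2,3.3],"twist": [0,0,0],"hand": 40},{"delta_pos": [-2,2,3.3],"twist": [0,0,0],"hand": 40},{"delta_pos": [-2,2,3.3],"twist": [0,0,0],"hand": 40}]}}

```text
time_s: 45.47
eef_pos: [0.4346, 0.0153, 0.2742]
eef_rot: [0.708, 0.037, -0.705, 0.037]
wrist_force: [-0.4, -0.9, 0.4]
width: 0.0401
```

```bash
python3 -c "
from h import *
s=state(); print(s['eef_pos'],s['wrist_force'],s['joint_velocities'].round(3))
snap('scene','s40',(180,130,440,330),3); snap('top','t40',(240,120,480,300),3.3); snap('wrist','w40')
"
```

```text
[0.43457357 0.01527135 0.27418702] [-0.43550407 -0.85023422  0.36267656] [ 0.024  0.043 -0.024  0.005 -0.006  0.005]
```

View pics/s40.png

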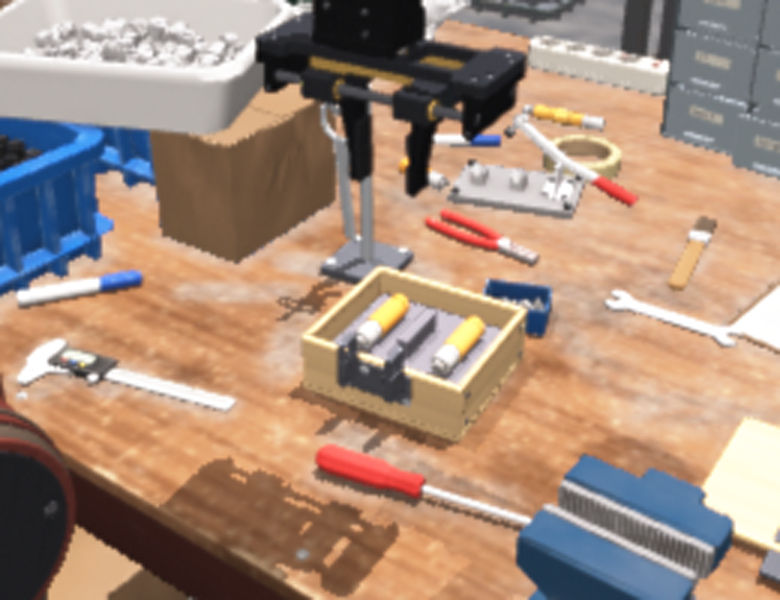

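View pics/t40.png

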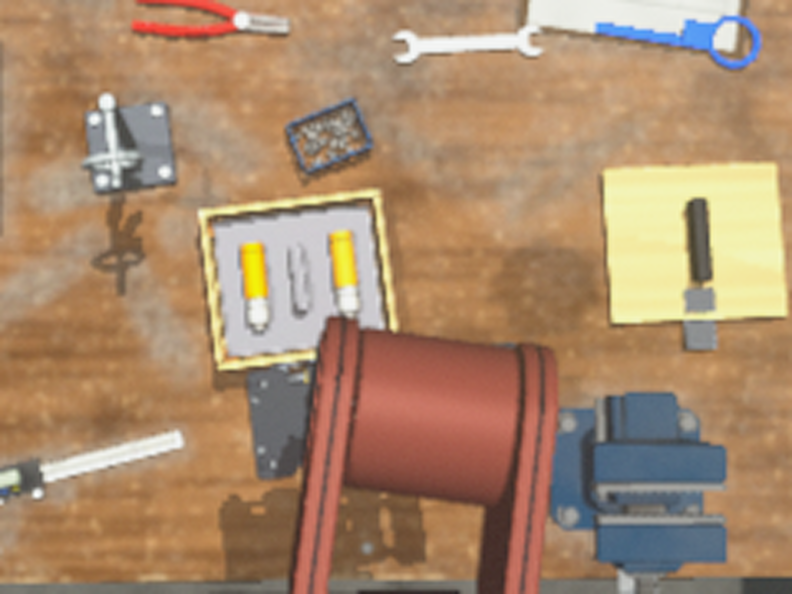

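View pics/w40.png

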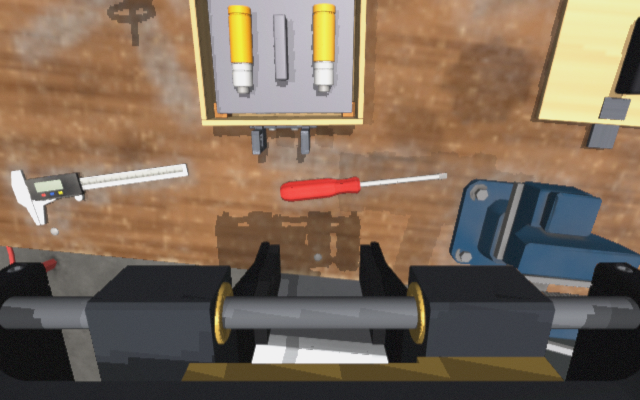

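The last pictures show everything in place: both sleeves on the level divider, lid flat on the right at t40 (695,245), pin on the hook at (110,160). The arm touches nothing, so I'm handing in.

```bash
python3 -c "
from h import *
print(order.close_job())"
```

```text
the job is handed in; nothing more can be done
None
```

The job is done and handed in at about 46 s of the 210 s allowed. No verdict is reported, so what follows rests on my own pictures and readings.

- **Pin and lid:** I pulled the steel pin out of the hasp with the lid still closed. I hung it by its loop on the hook arm and let go. Then I laid the lid flat, grip up, near (0.585, -0.31), about 0.38 m from the crate.
- **Packing:** There were two holders and two sleeves. The holders lie side by side on the crate floor, and the divider is seated flat on its corner blocks over them. One sleeve lies on each side of the divider's grip.
- **Last checks:** The final scene, top and wrist pictures show the divider level and both sleeves inside the crate. They also show the lid flat, the pin still on the hook, and the screwdriver, dish and marker where they started. The arm was clear of everything with no contact force (wrist force about 1 N).
- **Disagreements and limits:** The top and wrist cameras differed by 2–3 mm in x, so I placed parts against the wrist view. The largest contact force I read was 14 N, when setting down the second holder. I did not measure whether the pin was still swinging; it had hung for about 37 s. The holders cannot be seen under the divider, but both lay flat just before I put it on.

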